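Pack the catering cutlery case, shut it and secure it with the snap hook

TASK

Pack the cutlery case for the evening's outside catering: put every knife, fork and spoon that lies on the counter into the insert of its own handle colour and shut the lid. Then secure the lid by clipping the snap hook, gate first, onto either leg of the steel eye that comes up through the lid's lip, so that the gate has sprung shut behind the bar, and leave the hook lying there; do not disturb the other things on the counter.

Things in the scene. Friction and masses are not known exactly. Their poses are not given: they have to be found in the camera images.
- case: grey cutlery case, fixed, 222 mm (its x) by 228 mm (its y), walls 6 mm, rim 75 mm above the counter, origin at its underside centre. Three coloured inserts stand side by side along its y. The lid hinges on the +y rim (at y = 114, z = 75 mm). Outside the -y wall stands a steel eye: an upside-down U of 6 mm round bar, two upright legs 36 mm apart along x, joined by a level bar at 118 mm.
- leg_near (a point): middle of the eye's upright leg on the case's -x side, 100 mm above the counter, at (-18, -126, 100) mm in the case's frame. The shut lid's top is at 81.5 mm, so the leg is clear for 33.5 mm between the lid and the eye's level bar. The hook's front bar must pass between the two legs.
- leg_far (a point): the same for the eye's other leg, at (18, -126, 100) mm in the case's frame.
- lid (a joint): lid opening in rad: 0 shut (level), 2.2 fully open (at the start), leaning outward beyond the case's +y side on its stop. Board 222 mm wide, 254 mm from hinge to free edge, 6 mm thick, 0.3 kg. Free, damped hinge: pushed past upright (below 1.57) it sinks shut by itself in 2 to 3 s, else it sinks back open. Shut, its lip overhangs the -y wall by 26 mm and the eye comes up through a slot in it.
- hook_grip (a point): steel snap hook with an orange and black grip, 99 mm long, 48 mm wide, 0.1 kg; this point is the grip's centre, 7 mm above what the hook lies on. x runs along the hook from the grip to its closed front, y to the side of the gate, z normal to the hook's plane (up at the start). Grip block 50 mm (x) by 16 mm (y) by 14 mm (z): hold it across y. Its orientation shows if it was turned over.
- hook_throat (a point): middle of the hook's inside opening, (49.5, -2, 0) mm from hook_grip, same axes. From hook_grip in mm: steel bars 9 mm thick, one at y = -22, the front one at x = 69.5 with a nose ending at (67, 16.5); the mouth is on the +y side between the nose and the gate's hinge at (35, 14).
- gate (a joint): brass gate in the hook's mouth, rad: 0 shut, swings inward only, to 1.35, sprung shut (2 to 4 N to push in). Push the hook along its +y so that a leg of the eye enters the mouth at x = 54.5 mm (51 to 59 works) from hook_grip; the leg swings the gate in, slips past its tip at y = -3 to -8 mm, and the gate shuts behind it; the leg meets the bar at y = -14.5 mm.
- bin_red: red plastic insert for the red-handled knives, fixed in the case: an open box 206 mm (its x) by 70 mm (its y) by 52 mm high, walls and floor 3 mm. Origin: centre of its underside, 6 mm above the counter. Which of the three places in the case it has varies.
- bin_yellow: yellow plastic insert for the yellow-handled forks, fixed in the case: an open box 206 mm (its x) by 70 mm (its y) by 52 mm high, walls and floor 3 mm. Origin: centre of its underside, 6 mm above the counter. Which of the three places in the case it has varies.
- bin_blue: blue plastic insert for the blue-handled spoons, fixed in the case: an open box 206 mm (its x) by 70 mm (its y) by 52 mm high, walls and floor 3 mm. Origin: centre of its underside, 6 mm above the counter. Which of the three places in the case it has varies.
- knife1_mid (a point): knife with a red handle and a steel head (blade 40 mm long, 16 mm wide), 152 mm long, 45 g, lying flat; may be absent. This point is on the handle near the balance point, half-way up (5.5 mm). Its x axis runs along the knife from handle to head: the handle reaches from -70 to +15 mm, the head ends at about +81 mm. Handle 14 mm wide, 11 mm thick.
- fork1_mid (a point): fork with a yellow handle and a steel head (four-tined head 42 mm long, 22 mm wide), 152 mm long, 45 g, lying flat; may be absent. This point is on the handle near the balance point, half-way up (5.5 mm). Its x axis runs along the fork from handle to head: the handle reaches from -70 to +15 mm, the head ends at about +81 mm. Handle 14 mm wide, 11 mm thick.
- spoon1_mid (a point): spoon with a blue handle and a steel head (round bowl 37 mm across), 152 mm long, 45 g, lying flat; may be absent. This point is on the handle near the balance point, half-way up (5.5 mm). Its x axis runs along the spoon from handle to head: the handle reaches from -70 to +15 mm, the head ends at about +81 mm. Handle 14 mm wide, 11 mm thick.
- knife2_mid (a point): knife with a red handle and a steel head (blade 40 mm long, 16 mm wide), 152 mm long, 45 g, lying flat; may be absent. This point is on the handle near the balance point, half-way up (5.5 mm). Its x axis runs along the knife from handle to head: the handle reaches from -70 to +15 mm, the head ends at about +81 mm. Handle 14 mm wide, 11 mm thick.
- fork2_mid (a point): fork with a yellow handle and a steel head (four-tined head 42 mm long, 22 mm wide), 152 mm long, 45 g, lying flat; may be absent. This point is on the handle near the balance point, half-way up (5.5 mm). Its x axis runs along the fork from handle to head: the handle reaches from -70 to +15 mm, the head ends at about +81 mm. Handle 14 mm wide, 11 mm thick.
- spoon2_mid (a point): spoon with a blue handle and a steel head (round bowl 37 mm across), 152 mm long, 45 g, lying flat; may be absent. This point is on the handle near the balance point, half-way up (5.5 mm). Its x axis runs along the spoon from handle to head: the handle reaches from -70 to +15 mm, the head ends at about +81 mm. Handle 14 mm wide, 11 mm thick.
- knife3_mid (a point): knife with a red handle and a steel head (blade 40 mm long, 16 mm wide), 152 mm long, 45 g, lying flat; may be absent. This point is on the handle near the balance point, half-way up (5.5 mm). Its x axis runs along the knife from handle to head: the handle reaches from -70 to +15 mm, the head ends at about +81 mm. Handle 14 mm wide, 11 mm thick.
- fork3_mid (a point): fork with a yellow handle and a steel head (four-tined head 42 mm long, 22 mm wide), 152 mm long, 45 g, lying flat; may be absent. This point is on the handle near the balance point, half-way up (5.5 mm). Its x axis runs along the fork from handle to head: the handle reaches from -70 to +15 mm, the head ends at about +81 mm. Handle 14 mm wide, 11 mm thick.
- ramekin: small white ramekin, 72 mm across, 40 mm high, standing on the counter, no part of the job. Origin: centre of its underside.
- salt: small glass salt shaker, 38 mm across, 70 mm high, standing on the counter, no part of the job. Origin: centre of its underside.
- spice: amber spice jar with a black cap, 48 mm across, 100 mm high, standing on the counter, no part of the job. Origin: centre of its underside.
- sauce: orange sauce bottle, 56 mm across, 190 mm high, standing on the counter, no part of the job. Origin: centre of its underside.
- mill: dark wooden pepper mill, 54 mm across, 158 mm high, standing on the counter, no part of the job. Origin: centre of its underside.
- mug: blue mug, 76 mm across, 90 mm high, standing on the counter, no part of the job. Origin: centre of its underside.
Mind the look-alikes: they are no part of the job. Leave any blue look-alike of the part that bears fork3_mid alone.

How it is judged:
On the way, in this order (a step that is already met when the one before it is completed fails the run):
1. all the cutlery lies in the inserts of its colour (x of knife1_mid in the frame of bin_red between -0.1 and 0.1 m and y of knife1_mid in the frame of bin_red between -0.034 and 0.034 m and z of knife1_mid in the frame of bin_red between 0 and 0.046 m and x of fork1_mid in the frame of bin_yellow between -0.1 and 0.1 m and y of fork1_mid in the frame of bin_yellow between -0.034 and 0.034 m and z of fork1_mid in the frame of bin_yellow between 0 and 0.046 m and x of spoon1_mid in the frame of bin_blue between -0.1 and 0.1 m and y of spoon1_mid in the frame of bin_blue between -0.034 and 0.034 m and z of spoon1_mid in the frame of bin_blue between 0 and 0.046 m and x of knife2_mid in the frame of bin_red between -0.1 and 0.1 m and y of knife2_mid in the frame of bin_red between -0.034 and 0.034 m and z of knife2_mid in the frame of bin_red between 0 and 0.046 m and x of fork2_mid in the frame of bin_yellow between -0.1 and 0.1 m and y of fork2_mid in the frame of bin_yellow between -0.034 and 0.034 m and z of fork2_mid in the frame of bin_yellow between 0 and 0.046 m and x of spoon2_mid in the frame of bin_blue between -0.1 and 0.1 m and y of spoon2_mid in the frame of bin_blue between -0.034 and 0.034 m and z of spoon2_mid in the frame of bin_blue between 0 and 0.046 m and x of knife3_mid in the frame of bin_red between -0.1 and 0.1 m and y of knife3_mid in the frame of bin_red between -0.034 and 0.034 m and z of knife3_mid in the frame of bin_red between 0 and 0.046 m and x of fork3_mid in the frame of bin_yellow between -0.1 and 0.1 m and y of fork3_mid in the frame of bin_yellow between -0.034 and 0.034 m and z of fork3_mid in the frame of bin_yellow between 0 and 0.046 m), for 0.2 s.
2. the lid is shut over it (value of joint lid below 0.06 rad), for 0.2 s.
3. the snap hook is clipped onto a leg of the eye and its gate has sprung shut (((x of leg_near in the frame of hook_throat between -0.018 and 0.014 m and y of leg_near in the frame of hook_throat between -0.015 and 0.013 m and z of leg_near in the frame of hook_throat between -0.035 and 0.035 m) or (x of leg_far in the frame of hook_throat between -0.018 and 0.014 m and y of leg_far in the frame of hook_throat between -0.015 and 0.013 m and z of leg_far in the frame of hook_throat between -0.035 and 0.035 m)) and value of joint gate below 0.12 rad and z of hook_throat in the frame of case between 0.08 and 0.118 m), for 0.2 s.
At the end, for the whole second after the job is handed in: Each piece of cutlery lies in the insert of its colour (middle within its walls, under 46 mm above its underside); lid shut (under 0.06 rad); a leg of the eye is inside the hook, the gate shut again (under 0.12 rad), the hook at rest above the lid and below the eye's level bar (all of step 1 and all of step 3 and value of joint lid below 0.06 rad and linear speed of hook below 0.02 m/s); the robot touches nothing.
It fails at once if one of the other things on the counter (ramekin, salt shaker, spice jar, sauce bottle, pepper mill, mug) is moved more than 40 mm or tipped over (distance of any of ramekin, salt, spice, sauce, mill, mug from where it was at the start of the episode above 0.04 m or angle between any of ramekin, salt, spice, sauce, mill, mug's own z axis and vertical above 0.5 rad).
Of knife1, fork1, spoon1, knife2, fork2, spoon2, knife3, fork3 only 5 to 7 are there at a start; the rules pass over those that are not, and their reading is None.
At some moment in a run one of knife1, fork1, spoon1, knife2, fork2, spoon2, knife3, fork3 may be knocked a few centimetres aside while the robot is not near it.
Once in a run the grip may slacken for a moment while it holds something.
It also fails if it takes over 208 s, if anything falls off the work surface, if the arm or the gripper's body presses on something with over 40 N, if the wrist force passes 120 N, or if a joint passes its speed limit or range.

ROBOT

A 6-joint arm with a two-finger parallel gripper is mounted at the origin on the work surface. World frame = base frame: x ahead of the robot, y to its left, z up, the work surface at z = 0. Lengths are in m, angles in rad, forces in N, time in s.
With the tool pointing down it reaches from about 0.35 to 0.85 m from the base axis. Payload 8.1 kg.
Tool frame: the origin (TCP) lies midway between the tips of the shut fingers; the grasp point (between the pads) lies 19 mm behind it (robot.tcp_to_grasp is the distance from the TCP to the grasp point, in m); x points along the fingers, y is the direction in which the jaws open and shut, and the axes are right-handed (so a half turn about x gives the same grasp; the last joint's range is limited). The gripper opens to 93 mm and grips with 3 to 60 N. Pads are 15 mm wide; open, the fingers measure 128 mm over their backs; the gripper's body (75 mm by 188 mm) begins 65 mm behind the grasp point.
Start: joints at [1.227, 0.13, 1.488, -0, 1.523, -0.085], TCP at [0.154, 0.58, 0.219] pointing down, gripper open.
Joint ranges: [-2.96, 2.96], [-0.89, 2.26], [0.02, 2.5], [-1.34, 4.48], [0, 2.73], [-2.66, 2.66]. Speed limits (rad/s): [2.39, 2.39, 2.79, 3.14, 3.14, 3.14].

INTERFACE

Orientations are given as a rotation vector (axis times angle).
In Python, from plant import robot gives the robot as it stands.
- The arm moves only by the tool play_rows, never from a script. Its argument "plan" is a list of rows, each an object with "slide": the shift along the world's x, y, z as a fraction of full scale, a list of three; "roll": the turn about the world's z as a fraction of full scale; "fingers": the gripper command: -1 is shut, 1 is fully open, values between are in proportion. A call has 1 to 20 rows; each row shifts and turns the commanded pose from where the row before left it; what a row does not reach is not made up. Full scale, the value 1, is 30 mm for a shift and 8 degrees for a turn. A row lasts 1/8 s, in which the tool goes at most 62.5 mm and 10.7 degrees, less where a joint would pass 70% of its speed; a pose out of reach is approached as far as the arm can. A call with a number of a shift or a turn outside -1 to 1 is refused whole. A call with a gripper value outside its range is refused whole. The fingers move at their own pace and stop on an object; "squeeze" is the grip in N (left out, the last holds). Time passes only in rows, so rows that do not move let the fingers close. It gives the time, the measured TCP pose, the force and the opening at its end, in the units of the state.
- robot.read_state(): the state, without advancing time (a new reading comes with each control period).
- robot.read_camera(name): name is "scene" or "top" or "wrist"; returns the picture (480x640x3 uint8, red, green, blue); there is no depth.
- robot.get_calibration(name): a dict with "fx", "fy", "cx", "cy" (pixels), "distortion" ([k1, k2, p1, p2, k3] as OpenCV has them; the pictures are not rectified), "R" (3x3) and "t" (3): a world point X has camera coordinates R X + t; the wrist camera has in their place "T_tool_cam" (4x4, takes a point from camera to tool coordinates, whose origin is the TCP and whose axes are the tool frame's). Camera axes: x right, y down, z forward; pixel columns grow to the right and rows downward; lengths in m; the calibration is good to about 2 mm. A picture is of the moment at which its call begins: read the wrist's pose just before it. get_calibration takes no time and is no camera call.
- robot.close_job(): hands the job in, once; it reports no verdict.
Trained networks look in the newest picture that a camera, given by its name, has taken for a name from the list of things; names that differ only in an ending like _2 or _b are one class to them, and where a whole thing is asked for, a point or a joint stands for the part that bears it (a point fixed in the world has none). Each returns a list of dicts, best first, with "p" (0 to 1); they miss things now and then, are a little off and sometimes report something else, mostly with a low value. They report only what shows in the picture. A call takes as long as a camera call. They do not tell look-alikes from the thing itself.
- robot.boxes_of(camera, target): "extent" ([centre column, centre row, width, height] in pixels, round what is visible of it).
- robot.regions_of(camera, target): "region" (480x640 bool, what is visible of it) and "extent" ([centre column, centre row, width, height] in pixels, round what is visible of it).
- robot.mark_of(camera, target): "point" ([column, row] in pixels: a listed point, or the origin of a listed thing).
The state is a dict: "t": time; "q": joint angles; "dq": joint speeds; "joint_torque": joint torques, N m; "tool_pos": TCP position; "orientation": TCP orientation; "force": force on the tool from outside, world axes, zero at the start; "wrist_torque": the same for the moment, N m; "opening": finger opening in m.
Only numpy, scipy, OpenCV 4.12 (cv2) and the standard library are available. Lean on these libraries where they do the work, as an engineer would, in place of code of your own. Each camera call takes 0.05 s, during which the arm holds its last target.

## Working session

There is one attempt and no reset: what is moved stays moved. The work goes in short steps, Python scripts to look and compute and a tool call to move; the robot and the scene stay as the last step left them, time stands still between calls to the robot, and variables do not carry over. Pictures are saved under pics/ and viewed, and the job is handed in when it is done.

Besides the shell and the picture viewer there is one more tool, called after "Call:" as name(argument=value, ...), one argument or row to a line, values as JSON. play_rows: Moves the arm, as the interface text tells. Its arguments: {"type":"object","properties":{"plan":{"type":"array","items":{"type":"object","properties":{"slide":{"type":"array","items":{"type":"number","minimum":-1,"maximum":1}},"roll":{"type":"number","minimum":-1,"maximum":1},"fingers":{"type":"number"}}}},"squeeze":{"type":"number"}},"required":["plan"]}

```bash
ls -la; mkdir -p pics
cat > h.py <<'E'
import numpy as np, cv2
from plant import robot
def save(name,fn,crop=None,scale=1):
    im=robot.read_camera(name)[:,:,::-1]
    if crop: 
        x0,y0,x1,y1=crop; im=im[y0:y1,x0:x1]
    if scale!=1: im=cv2.resize(im,None,fx=scale,fy=scale,interpolation=cv2.INTER_CUBIC)
    cv2.imwrite('pics/'+fn,im)
def campose(name):
    c=robot.get_calibration(name)
    K=np.array([[c['fx'],0,c['cx']],[0,c['fy'],c['cy']],[0,0,1]]);d=np.array(c['distortion'],float)
    if 'R' in c: R=np.array(c['R']);t=np.array(c['t'])
    else:
        s=robot.read_state();T=np.eye(4);T[:3,:3]=cv2.Rodrigues(np.array(s['orientation'],float))[0];T[:3,3]=s['tool_pos']
        W=T@np.array(c['T_tool_cam']);R=W[:3,:3].T;t=-R@W[:3,3]
    return K,d,R,t
def pix2w(name,uv,z,cp=None):
    K,d,R,t=cp or campose(name)
    uv=np.array(uv,float).reshape(-1,1,2)
    n=cv2.undistortPoints(uv,K,d).reshape(-1,2)
    r=np.c_[n,np.ones(len(n))]@R
    o=-R.T@t
    z=np.asarray(z,float)
    return o+r*((z-o[2])/r[:,2])[:,None]
def w2pix(name,X,cp=None):
    K,d,R,t=cp or campose(name)
    return cv2.projectPoints(np.array(X,float).reshape(-1,3),cv2.Rodrigues(R)[0],t,K,d)[0].reshape(-1,2)
E
python3 - <<'E'
from h import *
s=robot.read_state();print(s)
for c in('top','scene','wrist'): save(c,c+'0.png'); print(c,robot.get_calibration(c))
E
```

```text
total 12
drwxr-xr-x  3 agent agent 4096 Dec  7 13:26 .
drwxr-xr-x 23 root  root  4096 Dec  7 13:26 ..
drwxr-xr-x  2 agent agent 4096 Dec  7 13:26 pics
{'t': 0.0, 'q': array([ 1.22660227e+00,  1.31149898e-01,  1.48927058e+00,  2.38574288e-05,
        1.52297184e+00, -8.54220307e-02]), 'dq': array([-1.40697626e-03,  1.33639506e-03, -2.42206061e-03,  8.15909621e-04,
        2.99173041e-04,  6.47418534e-05]), 'joint_torque': array([-2.18042594e-03, -5.59831131e+01, -4.91763425e+01,  7.67257274e-02,
        3.50305438e-02, -1.79870635e-04]), 'tool_pos': array([0.15333033, 0.57950227, 0.21759894]), 'orientation': array([ 0.20176863,  1.5616408 , -0.20452904]), 'force': array([-0.37348671,  0.53542686, -0.22860001]), 'wrist_torque': array([ 0.02574361,  0.02268658, -0.02589129]), 'opening': 0.09297655008780462}
top {'fx': 444.69716423227703, 'fy': 444.69716423227703, 'cx': 317.28871695416103, 'cy': 244.42017993192883, 'distortion': array([-0.02964533,  0.        ,  0.        ,  0.        ,  0.        ]), 'R': array([[-0.01298578, -0.99981933,  0.013881  ],
       [-0.98469328,  0.01037377, 
[... 364 characters left out ...]

       [ 0.5707567 , -0.38432984, -0.72562205],
       [-0.60471093,  0.40107883, -0.68808463]]), 't': array([-0.29871736, -0.24065519,  1.60159595])}
wrist {'fx': 386.57292964522514, 'fy': 386.57292964522514, 'cx': 314.0039821393535, 'cy': 238.16223024828852, 'distortion': array([0.02906863, 0.        , 0.        , 0.        , 0.        ]), 'T_tool_cam': array([[ 8.37837297e-04, -2.77516555e-01,  9.60720490e-01,
        -1.65211269e-01],
       [ 9.99999548e-01,  6.64100401e-04, -6.80258274e-04,
         3.34457540e-04],
       [-4.49231931e-04,  9.60720626e-01,  2.77516986e-01,
        -7.64775628e-02],
       [ 0.00000000e+00,  0.00000000e+00,  0.00000000e+00,
         1.00000000e+00]])}
```

View pics/top0.png

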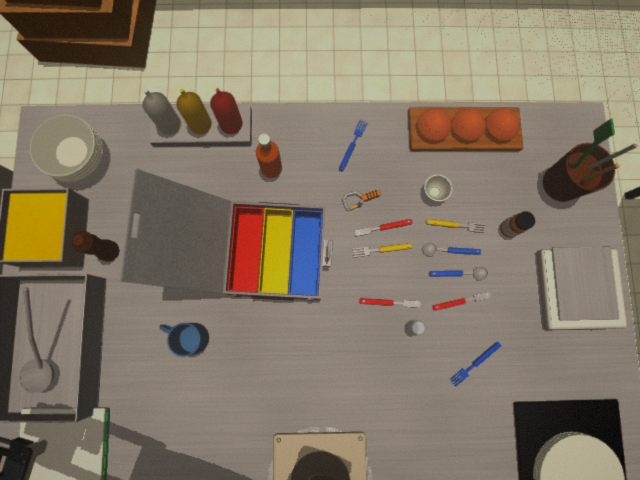

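View pics/scene0.png

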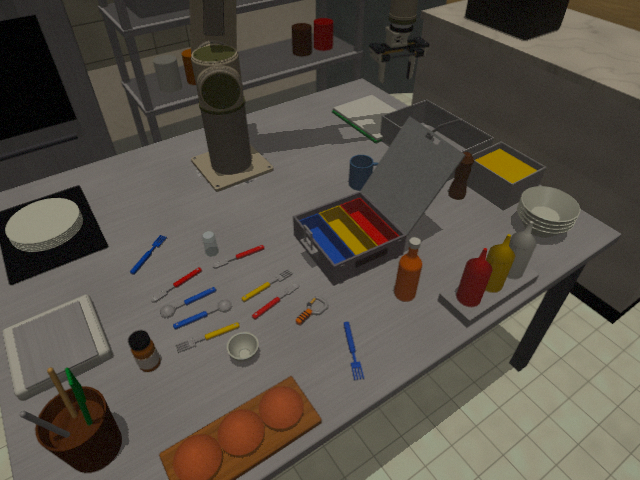

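View pics/wrist0.png

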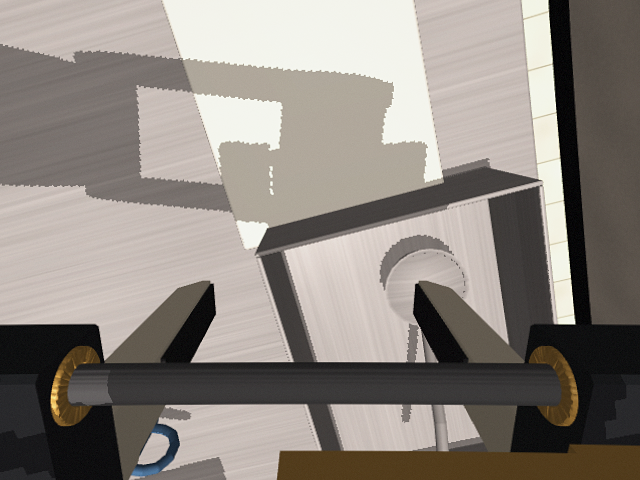

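The top view shows the case at about (275,250), with red, yellow and blue inserts from left to right and the eye at (328,250).

- **Knives:** (383,228), (390,302), (461,301)
- **Yellow forks:** (455,225), (382,249)
- **Spoons:** (452,250), (458,273)
- **Look-alikes to leave alone:** blue-handled forks at (352,145) and (475,363)
- **Hook:** (362,200)

I'll confirm these in crops and measure.

```bash
cat >> h.py <<'E'
def masks(im):
    hsv=cv2.cvtColor(im,cv2.COLOR_RGB2HSV);H,S,V=cv2.split(hsv)
    sat=(S>140)&(V>70)
    return {'red':sat&((H<7)|(H>173)),'yellow':sat&(H>20)&(H<35),'blue':sat&(H>100)&(H<130)}
def handles(name='top',z=0.0085,amin=25,amax=500):
    im=robot.read_camera(name);cp=campose(name);out=[]
    for k,m in masks(im).items():
        n,l,st,c=cv2.connectedComponentsWithStats(m.astype(np.uint8),connectivity=8)
        for i in range(1,n):
            a=st[i,4]
            if not amin<a<amax: continue
            ys,xs=np.nonzero(l==i)
            P=pix2w(name,np.c_[xs,ys],np.full(len(xs),z),cp)[:,:2]
            mu=P.mean(0);w,v=np.linalg.eigh(np.cov((P-mu).T));ax=v[:,1]
            t=(P-mu)@ax;L=t.max()-t.min()
            # head side: look for brightness? use steel by centroid later
            out.append(dict(col=k,px=c[i].round(1),area=int(a),mid=mu+ax*(t.max()+t.min())/2,ax=ax,L=L,W=4*np.sqrt(w[0])))
    return out,im
E
python3 - <<'E'
from h import *
for cam,am in(('top',600),('scene',900)):
    hs,im=handles(cam,amax=am)
    for h in hs: print(cam,h['col'],h['px'],h['area'],'handle ctr',h['mid'].round(4),'ang',round(np.degrees(np.arctan2(h['ax'][1],h['ax'][0])),1),'L',round(h['L'],3))
im=robot.read_camera('top')[:,:,::-1]
cv2.imwrite('pics/c1.png',cv2.resize(im[175:325,320:500],None,fx=4,fy=4,interpolation=cv2.INTER_CUBIC))
cv2.imwrite('pics/c2.png',cv2.resize(im[170:310,210:390],None,fx=4,fy=4,interpolation=cv2.INTER_CUBIC))
for n in ['case','hook_grip','hook_throat','leg_near','leg_far','bin_red','bin_yellow','bin_blue','mill','sauce','spice','salt','mug','ramekin']:
    for cam in ('top','scene'):
        r=robot.mark_of(cam,n); print(cam,n,[(np.round(x['point'],1),round(x['p'],2)) for x in r[:2]])
E
```

```text
top red [395.5 224.1] 159 handle ctr [ 0.6104 -0.203 ] ang 101.4 L 0.082
top red [376.1 301.4] 166 handle ctr [ 0.4146 -0.1456] ang 86.0 L 0.08
top red [448.9 303.9] 167 handle ctr [ 0.406  -0.3272] ang 101.8 L 0.083
top yellow [188.2 102.4] 218 handle ctr [0.9479 0.3367] ang 49.6 L 0.066
top yellow [201.6 110.9] 29 handle ctr [0.9273 0.3028] ang -173.0 L 0.024
top yellow [442.4 222.7] 152 handle ctr [ 0.6129 -0.3238] ang 82.5 L 0.081
top yellow [395.  247.2] 148 handle ctr [ 0.5505 -0.1992] ang 96.6 L 0.082
top blue [349.4 150.3] 152 handle ctr [ 0.8125 -0.0908] ang 154.7 L 0.12
top blue [463.9 250.4] 135 handle ctr [ 0.54   -0.3758] ang 85.4 L 0.08
top blue [446.2 273. ] 149 handle ctr [ 0.4833 -0.3247] ang 89.8 L 0.081
top blue [477.7 361.4] 252 handle ctr [ 0.2625 -0.3858] ang 127.3 L 0.148
scene red [322.8  21.1] 110 handle ctr [-0.9892  1.0525] ang 156.2 L 0.106
scene red [368.6 223.4] 622 handle ctr [0.494  0.2013] ang 173.2 L 0.209
scene red [249.2 251.4] 130 handle ctr [ 0.4154 -0.1479] ang 86.2 L 0.083
scene red [477.8 276.7] 839 handle ctr [0.832  0.3135] ang 123.4 L 0.222
[... 1717 characters left out ...]
.59)]
top mill [(array([107.9, 251.9]), 0.81), (array([194.3, 339.5]), 0.54)]
scene mill [(array([455.6, 192.1]), 0.9), (array([189.6, 303.4]), 0.19)]
top sauce [(array([268.5, 171.3]), 0.92)]
scene sauce [(array([404.2, 294.1]), 0.89), (array([239.9, 255.3]), 0.53)]
top spice [(array([509.8, 230.1]), 0.64)]
scene spice [(array([148. , 364.8]), 0.78), (array([276.8, 302.1]), 0.4)]
top salt [(array([415.1, 329.6]), 0.51)]
scene salt [(array([211.9, 250.2]), 0.6)]
top mug [(array([192.8, 336.5]), 0.78)]
scene mug [(array([359.1, 182.3]), 0.57), (array([178.3, 282. ]), 0.43)]
top ramekin [(array([432.5, 193. ]), 0.89), (array([371.9, 196.5]), 0.31)]
scene ramekin [(array([241.7, 355.9]), 0.82)]
```

View pics/c1.png

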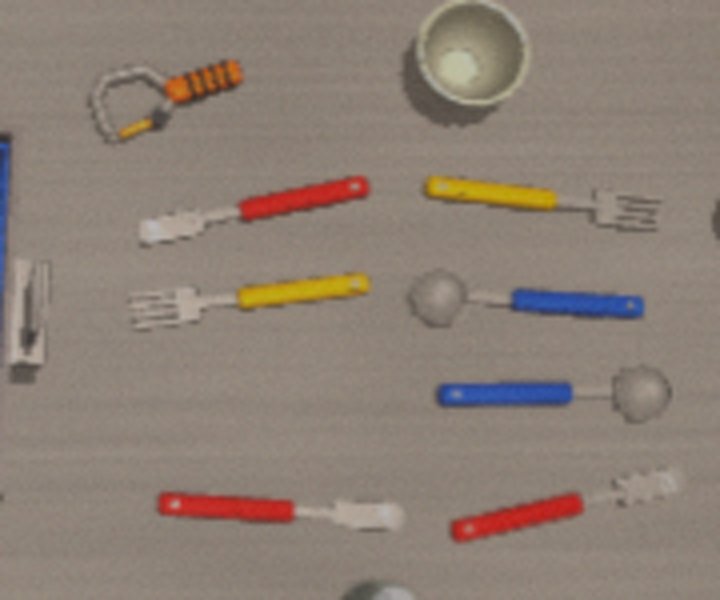

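View pics/c2.png

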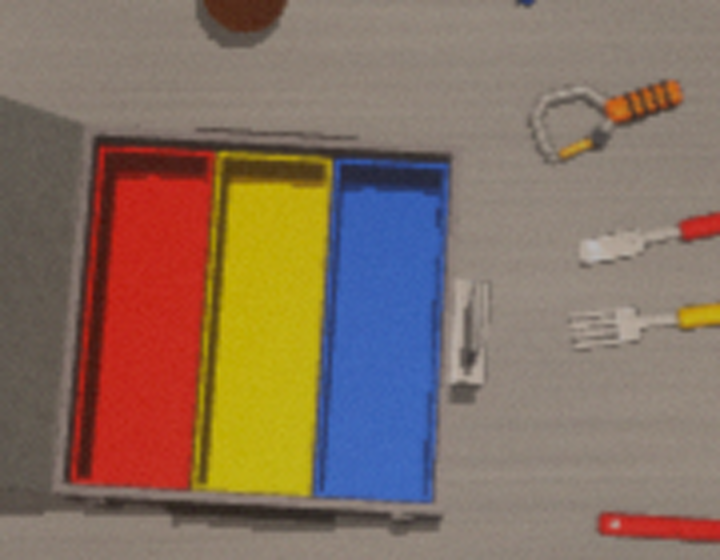

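The crop shows that the third red piece, at top pixel (461,301), has a ragged head. I'll enlarge it before treating it as a knife.

Run:
```python
from h import *
a=robot.read_camera('scene')[:,:,::-1][240:360,140:300]
b=robot.read_camera('top')[:,:,::-1]
f=lambda x,s:cv2.resize(x,None,fx=s,fy=s,interpolation=cv2.INTER_CUBIC)
A=f(a,5)[:, :]; 
B=np.hstack([f(b[285:320,350:425],5.3)[:180,:397],f(b[285:320,425:500],5.3)[:180,:397]])
cv2.imwrite('pics/c3.png',A[:,:800]);cv2.imwrite('pics/c4.png',B)
```

```text
(no output)
```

View pics/c3.png

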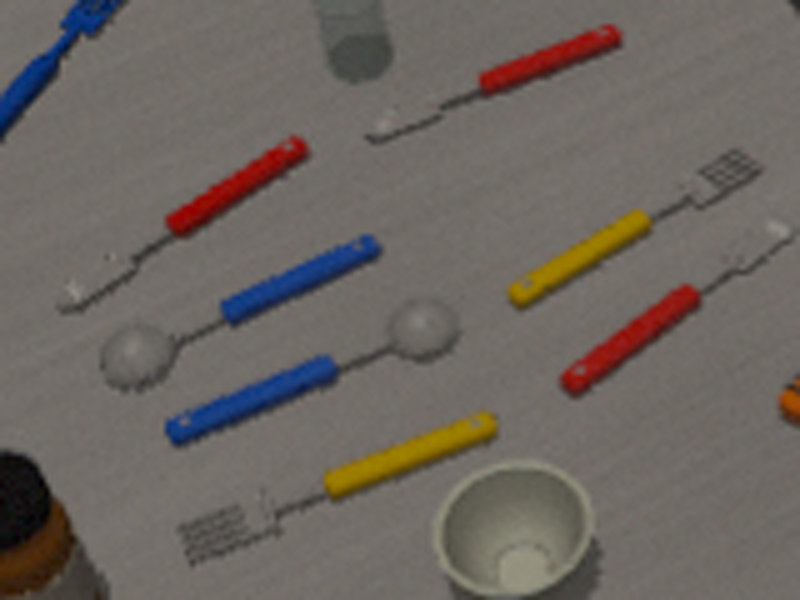

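View pics/c4.png

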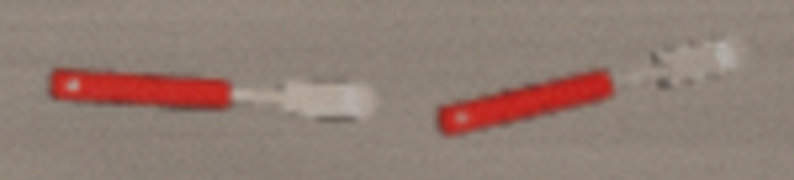

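All three red pieces are knives. The third head only shows glints, and its outline matches the others. The two blue forks are blue all over, so they are the look-alikes and stay. Next is the case pose.

```bash
cat > casefit.py <<'E'
from h import *
from scipy.optimize import least_squares
obs=[]
mk={'leg_near':(-.018,-.126,.1),'leg_far':(.018,-.126,.1),'bin_red':(0,.072,.006),'bin_yellow':(0,0,.006),'bin_blue':(0,-.072,.006)}
top={'leg_near':(328.3,258.3),'leg_far':(328.7,241.2),'bin_red':(250.7,251.5),'bin_yellow':(276.2,254.9),'bin_blue':(303.5,252.1)}
sc={'leg_near':(303.1,229.5),'leg_far':(309.4,237),'bin_red':(367.6,233.6),'bin_yellow':(348.8,241.2),'bin_blue':(310.6,238.4)}
for k in mk:
    obs.append(('top',mk[k],top[k],1))
    if k.startswith('leg') or k=='bin_red': obs.append(('scene',mk[k],sc[k],1))
for c,p in(((.111,.114,.075),(233.7,203.7)),((.111,-.114,.075),(322.5,208.7)),((-.111,-.114,.075),(319.5,298.5)),((-.111,.114,.075),(224,292.3))):
    obs.append(('top',c,p,1))
cps={c:campose(c) for c in('top','scene')}
def T(p,X):
    X=np.atleast_2d(X).astype(float);c,s=np.cos(p[2]),np.sin(p[2])
    return np.c_[X[:,0]*c-X[:,1]*s+p[0],X[:,0]*s+X[:,1]*c+p[1],X[:,2]]
def res(p): return np.concatenate([w*(w2pix(c,T(p,X),cps[c])[0]-np.array(u)) for c,X,u,w in obs])
if __name__=='__main__':
    r=least_squares(res,[.48,.1,-.05],loss='soft_l1')
    print(r.x,np.degrees(r.x[2]));print(r.fun.reshape(-1,2).round(1).tolist())
    p=r.x
    print('legs',T(p,[(-.018,-.126,.1),(.018,-.126,.1)]).round(4),'bins',T(p,[mk['bin_red'],mk['bin_yellow'],mk['bin_blue']]).round(4))
    pts=[(sx*.111,sy*.114,.075) for sx in(-1,1) for sy in(-1,1)]+[(sx*.105,sy*.108,.075) for sx in(-1,1) for sy in(-1,1)]+[(sx*.103,y,.058) for sx in(-1,1) for y in(-.107,-.037,-.035,.035,.037,.107)]+[(s*.018,-.126,.118) for s in(-1,1)]
    for cam,(x0,y0,x1,y1) in(('top',(210,185,350,315)),('scene',(285,180,445,290))):
        im=robot.read_camera(cam)[:,:,::-1][y0:y1,x0:x1].copy();S=5;im=cv2.resize(im,None,fx=S,fy=S,interpolation=cv2.INTER_CUBIC)
        for u in w2pix(cam,T(p,pts)): cv2.circle(im,tuple(int(v) for v in ((u-[x0,y0]+.5)*S)),3,(255,0,255),-1)
        cv2.imwrite(f'pics/fit_{cam}.png',im)
E
python3 casefit.py
```

```text
[ 0.53707443  0.09917583 -0.07129964] -4.085168571244537
[[-0.1, 0.2], [1.0, 0.2], [0.4, 2.0], [1.4, 0.9], [-1.9, 0.6], [0.3, 0.4], [1.1, -1.1], [2.3, 3.4], [-2.3, -2.5], [3.2, -1.9], [1.0, 0.8], [-1.3, 1.1]]
legs [[ 0.5101 -0.0252  0.1   ]
 [ 0.5461 -0.0278  0.1   ]] bins [[0.5422 0.171  0.006 ]
 [0.5371 0.0992 0.006 ]
 [0.5319 0.0274 0.006 ]]
```

View pics/fit_top.png

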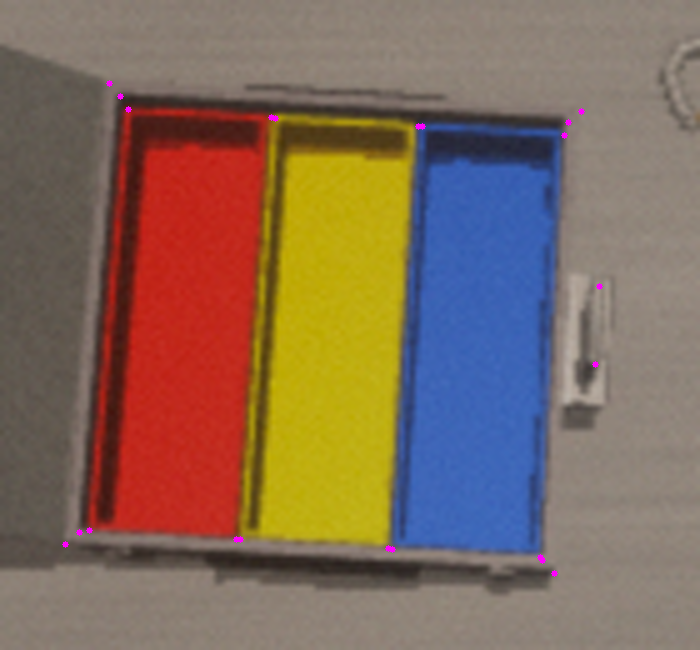

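View pics/fit_scene.png

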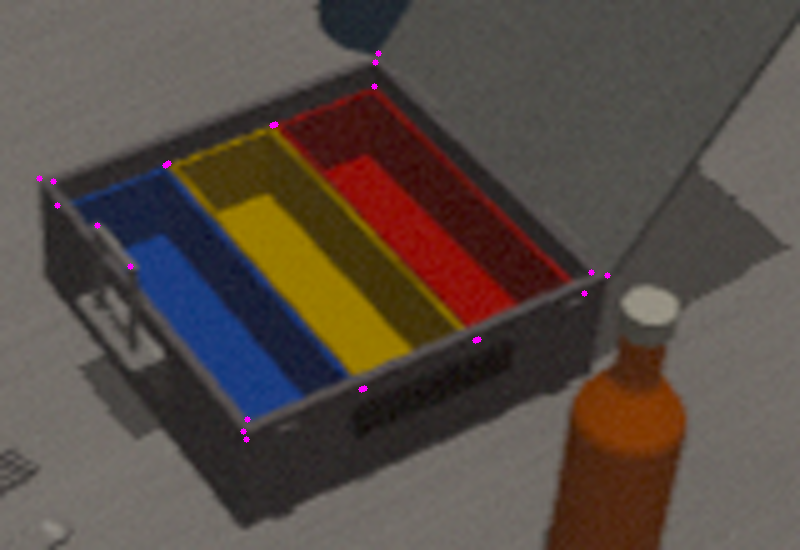

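Run:
```python
from h import *
s=robot.read_state();R=cv2.Rodrigues(s['orientation'])[0];print(R.round(3),s['q'])
for n,u,v in(('mill',(107.9,251.9),(455.6,192.1)),('sauce',(268.5,171.3),(404.2,294.1)),('spice',(509.8,230.1),(148,364.8)),('salt',(415.1,329.6),(211.9,250.2)),('mug',(192.8,336.5),(359.1,182.3)),('ramekin',(432.5,193),(241.7,355.9))):
    print(n,pix2w('top',u,[0]).round(3),pix2w('scene',v,[0]).round(3))
for n,u,v in(('grip',(371.8,195.9),(308,315.8)),('throat',(353.5,200.5),(317.7,307))):
    print(n,pix2w('top',u,[.007]).round(4),pix2w('scene',v,[.007]).round(4))
```

```text
[[ 0.     0.256  0.967]
 [-0.     0.967 -0.256]
 [-1.    -0.     0.   ]] [ 1.22662008e+00  1.30385003e-01  1.48820806e+00 -1.15241796e-05
  1.52300227e+00 -8.53758790e-02]
mill [[0.547 0.53  0.   ]] [[0.541 0.533 0.   ]]
sauce [[0.757 0.123 0.   ]] [[0.767 0.113 0.   ]]
spice [[ 0.593 -0.501  0.   ]] [[ 0.599 -0.503  0.   ]]
salt [[ 0.344 -0.242  0.   ]] [[ 0.344 -0.231  0.   ]]
mug [[0.335 0.307 0.   ]] [[0.325 0.306 0.   ]]
ramekin [[ 0.694 -0.305  0.   ]] [[ 0.696 -0.316  0.   ]]
grip [[ 0.6858 -0.1446  0.007 ]] [[ 0.6906 -0.1316  0.007 ]]
throat [[ 0.6739 -0.0969  0.007 ]] [[ 0.6815 -0.097   0.007 ]]
```

Call:
play_rows(
  plan=[
    {"slide":[0.58,-0.97,0.75],"roll":-0.3,"fingers":-0.14},
    {"slide":[0.58,-0.97,0.75],"roll":-0.3,"fingers":-0.14},
    {"slide":[0.58,-0.97,0.75],"roll":-0.3,"fingers":-0.14},
    {"slide":[0.58,-0.97,0.75],"roll":-0.3,"fingers":-0.14},
    {"slide":[0.58,-0.97,0],"roll":-0.3,"fingers":-0.14},
    {"slide":[0.58,-0.97,0],"roll":-0.3,"fingers":-0.14},
    {"slide":[0.58,-0.97,0],"roll":-0.3,"fingers":-0.14},
    {"slide":[0.58,-0.97,0],"roll":-0.3,"fingers":-0.14},
    {"slide":[0.58,-0.97,0],"roll":-0.3,"fingers":-0.14},
    {"slide":[0.58,-0.97,0],"roll":-0.3,"fingers":-0.14},
    {"slide":[0.58,-0.97,0],"roll":-0.3,"fingers":-0.14},
    {"slide":[0.58,-0.97,0],"roll":-0.3,"fingers":-0.14},
    {"slide":[0.58,-0.97,0],"roll":-0.3,"fingers":-0.14},
    {"slide":[0.58,-0.97,0],"roll":-0.3,"fingers":-0.14},
    {"slide":[0.58,-0.97,0],"roll":-0.3,"fingers":-0.14},
    {"slide":[0.58,-0.97,0],"roll":-0.3,"fingers":-0.14},
  ],
)

```text
t: 3.9
tool_pos: [0.4324, 0.1134, 0.3088]
orientation: [0.726, 1.446, -0.726]
force: [0.2, 0.7, 0.3]
opening: 0.0401
```

Call:
play_rows(
  plan=[
    {"slide":[0.57,-0.97,0],"roll":-0.32,"fingers":-0.14},
    {"slide":[0.57,-0.97,0],"roll":-0.32,"fingers":-0.14},
    {"slide":[0.57,-0.97,-1],"roll":-0.32,"fingers":-0.14},
    {"slide":[0.57,-0.97,-1],"roll":-0.32,"fingers":-0.14},
    {"slide":[0.57,-0.97,-1],"roll":-0.32,"fingers":-0.14},
    {"slide":[0.57,-0.97,-1],"roll":-0.32,"fingers":-0.14},
    {"slide":[0.57,-0.97,-1],"roll":-0.32,"fingers":-0.14},
    {"slide":[0.57,-0.97,-1],"roll":-0.32,"fingers":-0.14},
    {"slide":[0.57,-0.97,-1],"roll":-0.32,"fingers":-0.14},
    {"slide":[0.57,-0.97,-1],"roll":-0.32,"fingers":-0.14},
    {"slide":[0,0,0],"fingers":-0.14},
  ],
)

```text
$.plan[10]: bad value
```

```bash
cat >> h.py <<'E'
def phi():
    s=robot.read_state();R=cv2.Rodrigues(s['orientation'])[0];return np.degrees(np.arctan2(R[1,1],R[0,1])),s
E
python3 - <<'E'
from h import *
print(phi()[0],robot.read_state()['tool_pos'])
save('wrist','w1.png')
cp=campose('wrist');im=robot.read_camera('wrist')
E
```

```text
36.689786702804994 [0.43241378 0.11340335 0.30881467]
```

View pics/w1.png

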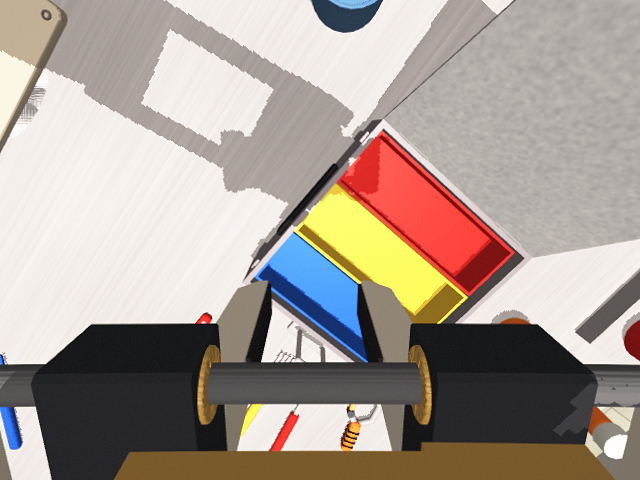

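The call was refused because a row had no roll value. The wrist view shows the three inserts ahead and the cutlery below them. I'll repeat the move with every field given.

Call:
play_rows(
  plan=[
    {"slide":[0.57,-0.97,0],"roll":-0.32,"fingers":-0.14},
    {"slide":[0.57,-0.97,0],"roll":-0.32,"fingers":-0.14},
    {"slide":[0.57,-0.97,-1],"roll":-0.32,"fingers":-0.14},
    {"slide":[0.57,-0.97,-1],"roll":-0.32,"fingers":-0.14},
    {"slide":[0.57,-0.97,-1],"roll":-0.32,"fingers":-0.14},
    {"slide":[0.57,-0.97,-1],"roll":-0.32,"fingers":-0.14},
    {"slide":[0.57,-0.97,-1],"roll":-0.32,"fingers":-0.14},
    {"slide":[0.57,-0.97,-1],"roll":-0.32,"fingers":-0.14},
    {"slide":[0.57,-0.97,-1],"roll":-0.32,"fingers":-0.14},
    {"slide":[0.57,-0.97,-1],"roll":-0.32,"fingers":-0.14},
    {"slide":[0,0,0],"roll":0,"fingers":-0.14},
  ],
)

```text
t: 5.38
tool_pos: [0.6012, -0.1766, 0.0647]
orientation: [1.065, 1.3, -1.068]
force: [-0.5, -0.3, -0.1]
opening: 0.04
```

Run:
```python
from h import *
print(phi()[0],robot.read_state()['tool_pos'])
cp=campose('wrist')
save('wrist','w2.png')
hs,im=handles('top')
for h in hs: print(h['col'],h['area'],'ctr',h['mid'].round(4),'ang',round(np.degrees(np.arctan2(h['ax'][1],h['ax'][0])),1),'L',round(h['L'],3))
```

```text
11.088622775692786 [ 0.60116024 -0.17660678  0.06471737]
red 86 ctr [ 0.4096 -0.3457] ang 103.7 L 0.045
yellow 283 ctr [0.9487 0.337 ] ang -143.9 L 0.097
yellow 70 ctr [ 0.6157 -0.3019] ang 83.3 L 0.036
blue 153 ctr [ 0.8125 -0.0908] ang 154.6 L 0.12
blue 63 ctr [ 0.5385 -0.3963] ang 84.5 L 0.039
blue 235 ctr [ 0.2636 -0.3866] ang 126.7 L 0.146
```

View pics/w2.png

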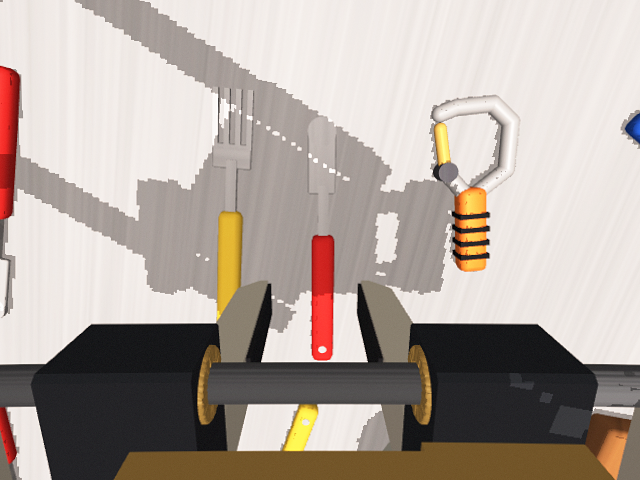

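Run:
```python
from h import *
cp=campose('wrist')
print(pix2w('wrist',[(322,237),(322,359),(230,212)],.011,cp).round(4))
print('hook grip ends, throat side, front',pix2w('wrist',[(471,190),(471,269),(471,231)],.010,cp).round(4), pix2w('wrist',[(479,100),(512,140),(445,172),(437,114)],.007,cp).round(4))
```

```text
[[ 0.6056 -0.1613  0.011 ]
 [ 0.6223 -0.2431  0.011 ]
 [ 0.5495 -0.1569  0.011 ]]
hook grip ends, throat side, front [[ 0.6845 -0.1171  0.01  ]
 [ 0.6993 -0.1638  0.01  ]
 [ 0.692  -0.1406  0.01  ]] [[ 0.6746 -0.069   0.007 ]
 [ 0.6994 -0.0858  0.007 ]
 [ 0.6679 -0.1102  0.007 ]
 [ 0.6542 -0.0804  0.007 ]]
```

The wrist view shows knife1's handle centred between the fingers at (322,300), with the fork to its left and the hook at (471,230). I'll descend and grip.

Call:
play_rows(
  plan=[
    {"slide":[0.18,-0.1,-1],"roll":0,"fingers":-0.14},
    {"slide":[0,0,-0.98],"roll":0,"fingers":-0.14},
    {"slide":[0,0,0],"roll":0,"fingers":-1},
    {"slide":[0,0,0],"roll":0,"fingers":-1},
    {"slide":[0,0,0],"roll":0,"fingers":-1},
    {"slide":[0,0,0],"roll":0,"fingers":-1},
  ],
  squeeze=30,
)

```text
t: 6.22
tool_pos: [0.6088, -0.1801, 0.0113]
orientation: [1.064, 1.294, -1.064]
force: [-7.8, 0.1, 8.2]
opening: 0.0047
```

Run:
```python
from h import *
p,s=phi();print(p,s['tool_pos'],s['opening'],s['force'],s['t'])
save('wrist','w3.png')
```

```text
11.186564483608464 [ 0.6088065  -0.18008538  0.01130854] 0.00472510585081483 [-7.83938528  0.08028354  8.19271707] 6.225
```

View pics/w3.png

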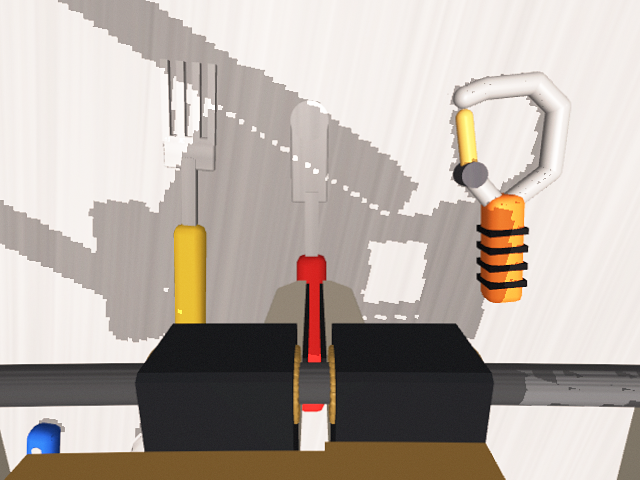

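The fingers closed over the top edge of the handle because the tool stood at z = 11 mm. I'll open, go 7 mm lower and check the height before closing.

Call:
play_rows(
  plan=[
    {"slide":[0,0,0],"roll":0,"fingers":-0.14},
    {"slide":[0,0,0],"roll":0,"fingers":-0.14},
    {"slide":[0,0,0],"roll":0,"fingers":-0.14},
    {"slide":[0,0,-0.2],"roll":0,"fingers":-0.14},
    {"slide":[0,0,0],"roll":0,"fingers":-0.14},
  ],
)

```text
t: 6.9
tool_pos: [0.6076, -0.1793, 0.0024]
orientation: [1.064, 1.296, -1.065]
force: [0.1, 0.0, 0.1]
opening: 0.0395
```

Run:
```python
from h import *
p,s=phi();print(p,s['tool_pos'],s['opening'],s['force'],s['t'])
save('wrist','w4.png')
```

```text
11.16717429926235 [ 0.60764918 -0.17930863  0.00239988] 0.039460947112448706 [0.1145955  0.00633044 0.12362273] 6.9
```

View pics/w4.png

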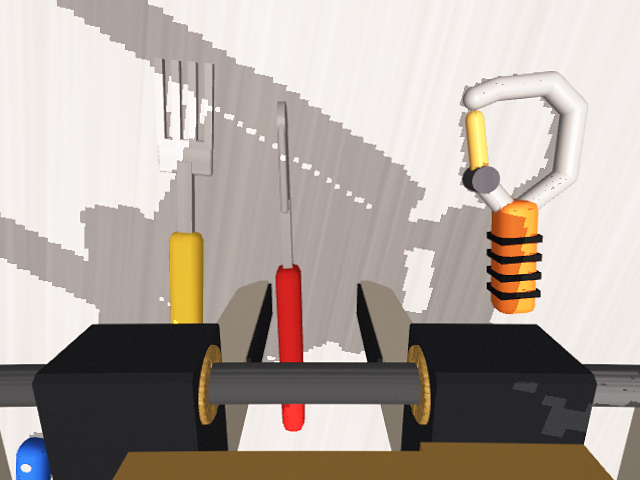

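The knife now stands on its edge at (290,300), between the open fingers. That still grips, so I'll close.

Call:
play_rows(
  plan=[
    {"slide":[0,0,0.03],"roll":0,"fingers":-1},
    {"slide":[0,0,0],"roll":0,"fingers":-1},
    {"slide":[0,0,0],"roll":0,"fingers":-1},
    {"slide":[0,0,0.3],"roll":0,"fingers":-1},
    {"slide":[0,0,1],"roll":0,"fingers":-1},
    {"slide":[0,0,1],"roll":0,"fingers":-1},
  ],
  squeeze=30,
)

```text
t: 7.7
tool_pos: [0.6082, -0.1795, 0.0742]
orientation: [1.064, 1.295, -1.064]
force: [-0.6, 0.6, 0.3]
opening: 0.011
```

Run:
```python
from h import *
p,s=phi();print(p,s['tool_pos'],s['opening'],s['force'],s['t'])
save('wrist','w5.png')
```

```text
11.175611600124899 [ 0.60819671 -0.1794964   0.07424604] 0.01098086150370162 [-0.60178757  0.56839266  0.29909291] 7.7
```

View pics/w5.png

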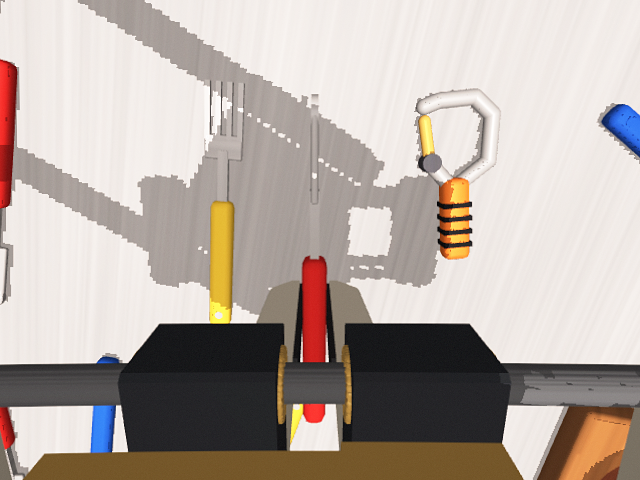

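Knife1 is held, with the opening at 11 mm. Next I carry it to the red insert and lower it there.

Call:
play_rows(
  plan=[
    {"slide":[-0.18,0.94,1],"roll":0.78,"fingers":-1},
    {"slide":[-0.18,0.94,1],"roll":0.78,"fingers":-1},
    {"slide":[-0.18,0.94,1],"roll":0.78,"fingers":-1},
    {"slide":[-0.18,0.94,0.4],"roll":0.78,"fingers":-1},
    {"slide":[-0.18,0.94,0],"roll":0.78,"fingers":-1},
    {"slide":[-0.18,0.94,0],"roll":0.78,"fingers":-1},
    {"slide":[-0.18,0.94,0],"roll":0.78,"fingers":-1},
    {"slide":[-0.18,0.94,0],"roll":0.78,"fingers":-1},
    {"slide":[-0.18,0.94,0],"roll":0.78,"fingers":-1},
    {"slide":[-0.18,0.94,0],"roll":0.78,"fingers":-1},
    {"slide":[-0.18,0.94,0],"roll":0.78,"fingers":-1},
    {"slide":[-0.18,0.94,0],"roll":0.78,"fingers":-1},
    {"slide":[0,0,-0.6],"roll":0,"fingers":-1},
  ],
)

```text
t: 9.38
tool_pos: [0.5445, 0.1608, 0.1587]
orientation: [0.053, 1.566, -0.051]
force: [-0.7, -0.3, -0.9]
opening: 0.0106
```

Run:
```python
from h import *
p,s=phi();print(p,s['tool_pos'],s['opening'],s['force'],s['t'])
save('wrist','w6.png')
hs,im=handles('top')
for h in hs: print(h['col'],h['area'],'ctr',h['mid'].round(4),'ang',round(np.degrees(np.arctan2(h['ax'][1],h['ax'][0])),1),'L',round(h['L'],3))
cv2.imwrite('pics/top1.png',im[:,:,::-1])
```

```text
86.21728785700957 [0.54449373 0.16075033 0.15867499] 0.010602046531087504 [-0.69804664 -0.25281914 -0.85635166] 9.375
red 48 ctr [0.644  0.1422] ang -178.4 L 0.029
red 167 ctr [ 0.4147 -0.1456] ang 86.1 L 0.08
red 165 ctr [ 0.406  -0.3272] ang 101.8 L 0.083
yellow 243 ctr [0.9541 0.3418] ang -152.6 L 0.082
yellow 155 ctr [ 0.6128 -0.3239] ang 82.5 L 0.081
yellow 98 ctr [0.5943 0.1287] ang -179.8 L 0.039
yellow 152 ctr [ 0.5507 -0.2001] ang 96.9 L 0.081
blue 154 ctr [ 0.8125 -0.0908] ang 154.6 L 0.12
blue 134 ctr [ 0.54   -0.3758] ang 85.6 L 0.08
blue 146 ctr [ 0.4833 -0.3248] ang 90.4 L 0.082
blue 249 ctr [ 0.2625 -0.3857] ang 127.3 L 0.148
```

View pics/w6.png

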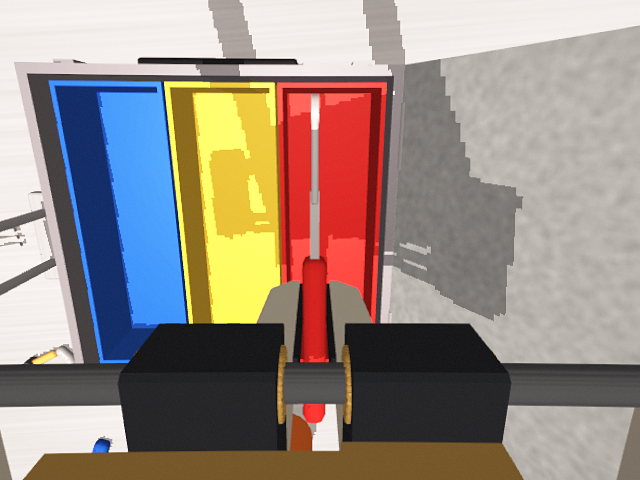

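View pics/top1.png

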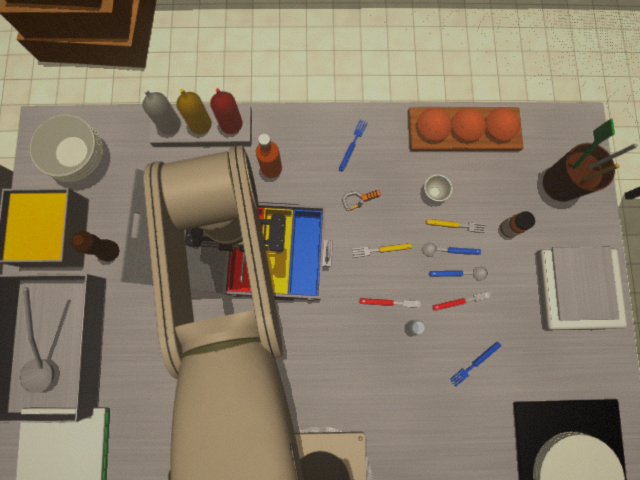

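The wrist view shows the knife over the red insert, with its blade at (315,110) inside the walls. I'll lower it and let go.

Call:
play_rows(
  plan=[
    {"slide":[0,0,-1],"roll":0,"fingers":-1},
    {"slide":[0,0,-1],"roll":0,"fingers":-1},
    {"slide":[0,0,-0.9],"roll":0,"fingers":-1},
    {"slide":[0,0,0],"roll":0,"fingers":-1},
    {"slide":[0,0,0],"roll":0,"fingers":-0.45},
    {"slide":[0,0,0],"roll":0,"fingers":-0.45},
    {"slide":[0,0,0.8],"roll":0,"fingers":-0.45},
    {"slide":[0,0,1],"roll":0,"fingers":-0.45},
    {"slide":[0,0,1],"roll":0,"fingers":-0.45},
    {"slide":[0,0,0.5],"roll":0,"fingers":-0.45},
  ],
)

```text
t: 10.72
tool_pos: [0.5451, 0.1591, 0.1725]
orientation: [0.055, 1.565, -0.053]
force: [-0.1, 0.3, -0.7]
opening: 0.0258
```

Run:
```python
from h import *
p,s=phi();print(p,s['tool_pos'],s['opening'],s['force'],s['t'])
save('wrist','w7.png')
```

```text
86.04668890562643 [0.54505004 0.15912045 0.17248308] 0.025849542652425995 [-0.06256528  0.29225431 -0.71010707] 10.725
```

View pics/w7.png

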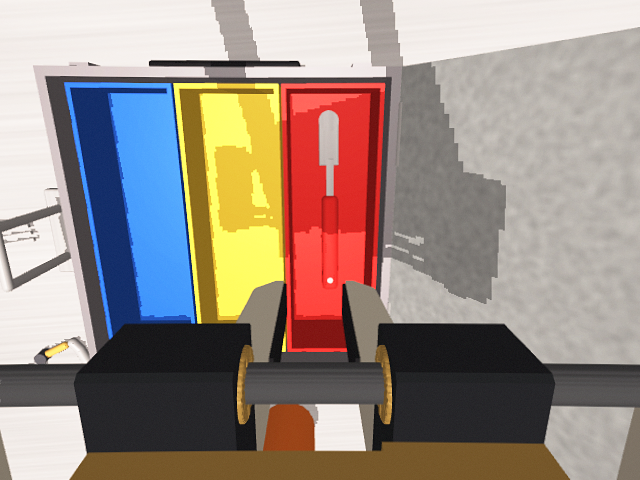

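Knife1 lies flat in the red insert, at (330,200). Next is fork2, the yellow one with its head to the left.

Call:
play_rows(
  plan=[
    {"slide":[0.02,-0.93,0],"roll":-0.82,"fingers":-0.14},
    {"slide":[0.02,-0.93,0],"roll":-0.82,"fingers":-0.14},
    {"slide":[0.02,-0.93,0],"roll":-0.82,"fingers":-0.14},
    {"slide":[0.02,-0.93,0],"roll":-0.82,"fingers":-0.14},
    {"slide":[0.02,-0.93,0],"roll":-0.82,"fingers":-0.14},
    {"slide":[0.02,-0.93,0],"roll":-0.82,"fingers":-0.14},
    {"slide":[0.02,-0.93,0],"roll":-0.82,"fingers":-0.14},
    {"slide":[0.02,-0.93,0],"roll":-0.82,"fingers":-0.14},
    {"slide":[0.02,-0.93,-1],"roll":-0.82,"fingers":-0.14},
    {"slide":[0.02,-0.93,-1],"roll":-0.82,"fingers":-0.14},
    {"slide":[0.02,-0.93,-1],"roll":-0.82,"fingers":-0.14},
    {"slide":[0.02,-0.93,-1],"roll":-0.82,"fingers":-0.14},
    {"slide":[0,0,-0.6],"roll":0,"fingers":-0.14},
    {"slide":[0,0,0],"roll":0,"fingers":-0.14},
  ],
)

```text
t: 12.52
tool_pos: [0.549, -0.1748, 0.0289]
orientation: [1.113, 1.272, -1.115]
force: [0.1, -0.3, -0.1]
opening: 0.0402
```

Run:
```python
from h import *
p,s=phi();print(p,s['tool_pos'],s['opening'],s['force'],s['t'])
save('wrist','w8.png')
```

```text
7.413760097230688 [ 0.54900803 -0.17478888  0.02894364] 0.04022389802258277 [ 0.08331922 -0.3289479  -0.14397175] 12.525
```

View pics/w8.png

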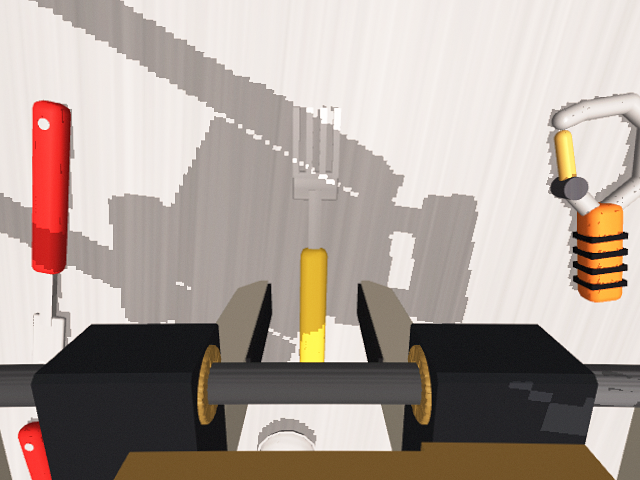

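The fork is centred between the fingers at (314,300). I'll grip it and carry it to the yellow insert.

Call:
play_rows(
  plan=[
    {"slide":[0,0,-0.86],"roll":0,"fingers":-0.14},
    {"slide":[0,0,0],"roll":0,"fingers":-0.14},
    {"slide":[0,0,0],"roll":0,"fingers":-1},
    {"slide":[0,0,0],"roll":0,"fingers":-1},
    {"slide":[0,0,0],"roll":0,"fingers":-1},
    {"slide":[0,0,0.3],"roll":0,"fingers":-1},
    {"slide":[0,0,1],"roll":0,"fingers":-1},
    {"slide":[0,0,1],"roll":0,"fingers":-1},
    {"slide":[-0.04,0.92,1],"roll":0.98,"fingers":-1},
    {"slide":[-0.04,0.92,1],"roll":0.98,"fingers":-1},
    {"slide":[-0.04,0.92,1],"roll":0.98,"fingers":-1},
    {"slide":[-0.04,0.92,0],"roll":0.98,"fingers":-1},
    {"slide":[-0.04,0.92,0],"roll":0.98,"fingers":-1},
    {"slide":[-0.04,0.92,0],"roll":0.98,"fingers":-1},
    {"slide":[-0.04,0.92,0],"roll":0.98,"fingers":-1},
    {"slide":[-0.04,0.92,0],"roll":0.98,"fingers":-1},
    {"slide":[-0.04,0.92,0],"roll":0.98,"fingers":-1},
    {"slide":[-0.04,0.92,0],"roll":0.98,"fingers":-1},
    {"slide":[0,0,0],"roll":0,"fingers":-1},
  ],
)

```text
t: 14.95
tool_pos: [0.5386, 0.1015, 0.165]
orientation: [0.057, 1.57, -0.056]
force: [-0.2, 0.4, -0.1]
opening: 0.0137
```

Run:
```python
from h import *
p,s=phi();print(p,s['tool_pos'],s['opening'],s['force'],s['t'])
save('wrist','w9.png')
```

```text
85.88613061872225 [0.53861069 0.10153713 0.16501302] 0.01374362030164764 [-0.18787809  0.44635839 -0.10759417] 14.95
```

View pics/w9.png

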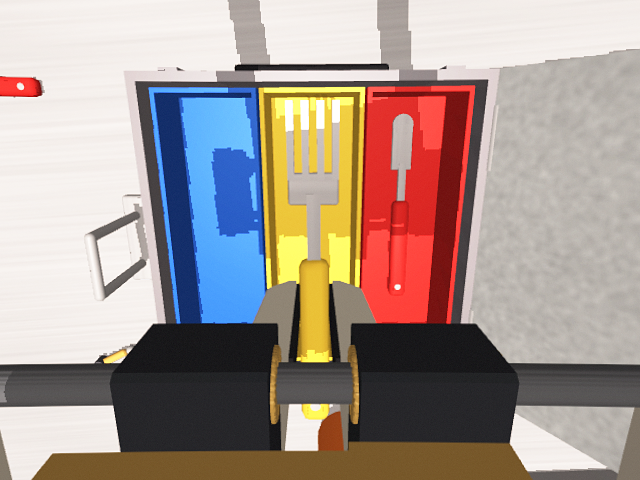

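Call:
play_rows(
  plan=[
    {"slide":[0,0,-1],"roll":0,"fingers":-1},
    {"slide":[0,0,-1],"roll":0,"fingers":-1},
    {"slide":[0,0,-1],"roll":0,"fingers":-1},
    {"slide":[0,0,-0.2],"roll":0,"fingers":-1},
    {"slide":[0,0,0],"roll":0,"fingers":-0.35},
    {"slide":[0,0,0],"roll":0,"fingers":-0.35},
    {"slide":[0,0,1],"roll":0,"fingers":-0.35},
    {"slide":[0,0,1],"roll":0,"fingers":-0.35},
    {"slide":[0,0,1],"roll":0,"fingers":-0.35},
  ],
)

```text
t: 16.12
tool_pos: [0.5395, 0.1001, 0.161]
orientation: [0.059, 1.568, -0.058]
force: [1.5, 0.4, 0.1]
opening: 0.0304
```

Run:
```python
from h import *
p,s=phi();print(p,s['tool_pos'],s['opening'],s['force'],s['t'])
save('wrist','w10.png')
hs,im=handles('top')
for h in hs: print(h['col'],h['area'],'ctr',h['mid'].round(4),'ang',round(np.degrees(np.arctan2(h['ax'][1],h['ax'][0])),1),'L',round(h['L'],3))
```

```text
85.71838604001552 [0.53946599 0.10008338 0.16096432] 0.03044610908209369 [1.48472765 0.42450893 0.0919014 ] 16.125
red 54 ctr [0.5928 0.2046] ang 46.6 L 0.029
red 167 ctr [ 0.4147 -0.1456] ang 86.1 L 0.08
red 164 ctr [ 0.406  -0.3272] ang 101.9 L 0.083
yellow 260 ctr [0.9481 0.3406] ang -165.2 L 0.092
yellow 153 ctr [ 0.6129 -0.3239] ang 82.4 L 0.081
blue 152 ctr [ 0.8125 -0.0909] ang 154.5 L 0.12
blue 133 ctr [ 0.54   -0.3758] ang 85.3 L 0.08
blue 147 ctr [ 0.4832 -0.3248] ang 90.3 L 0.082
blue 249 ctr [ 0.2633 -0.3868] ang 127.2 L 0.146
```

View pics/w10.png

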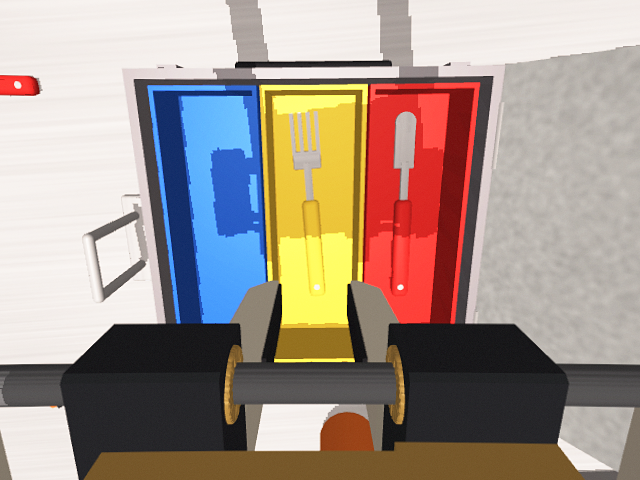

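The fork lies in the yellow insert at (310,200). Next is knife2, which hasn't moved.

Call:
play_rows(
  plan=[
    {"slide":[-0.34,-0.75,0],"roll":-0.94,"fingers":-0.14},
    {"slide":[-0.34,-0.75,0],"roll":-0.94,"fingers":-0.14},
    {"slide":[-0.34,-0.75,0],"roll":-0.94,"fingers":-0.14},
    {"slide":[-0.34,-0.75,0],"roll":-0.94,"fingers":-0.14},
    {"slide":[-0.34,-0.75,0],"roll":-0.94,"fingers":-0.14},
    {"slide":[-0.34,-0.75,0],"roll":-0.94,"fingers":-0.14},
    {"slide":[-0.34,-0.75,0],"roll":-0.94,"fingers":-0.14},
    {"slide":[-0.34,-0.75,0],"roll":-0.94,"fingers":-0.14},
    {"slide":[-0.34,-0.75,-1],"roll":-0.94,"fingers":-0.14},
    {"slide":[-0.34,-0.75,-1],"roll":-0.94,"fingers":-0.14},
    {"slide":[-0.34,-0.75,-1],"roll":-0.94,"fingers":-0.14},
    {"slide":[-0.34,-0.75,-1],"roll":-0.94,"fingers":-0.14},
    {"slide":[0,0,-0.3],"roll":0,"fingers":-0.14},
    {"slide":[0,0,0],"roll":0,"fingers":-0.14},
  ],
)

```text
t: 17.98
tool_pos: [0.4162, -0.1695, 0.0292]
orientation: [1.266, 1.173, -1.266]
force: [0.5, -0.5, 0.6]
opening: 0.0401
```

Run:
```python
from h import *
p,s=phi();print(p,s['tool_pos'],s['opening'],s['force'],s['t'])
save('wrist','w11.png')
```

```text
-4.405098337537897 [ 0.41624547 -0.16945594  0.02915565] 0.04009773929956134 [ 0.54167249 -0.50219917  0.57376682] 17.975
```

View pics/w11.png

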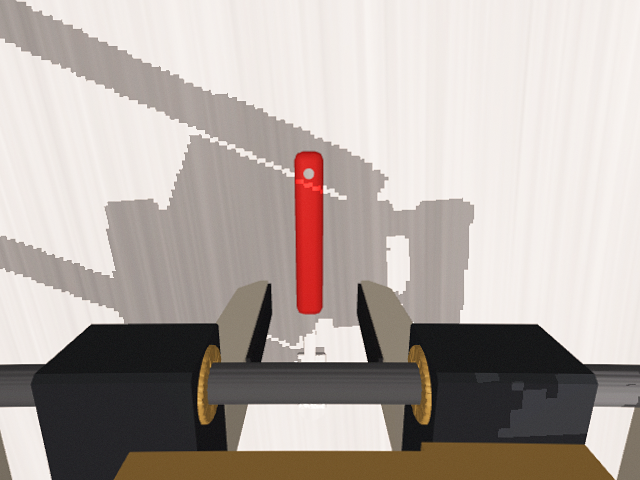

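Run:
```python
from h import *
print(pix2w('wrist',[(309,312),(309,153)],.011).round(4), w2pix('wrist',[0.416,-.17,.006]))
```

```text
[[ 0.414  -0.1857  0.011 ]
 [ 0.4205 -0.1043  0.011 ]] [[310.52213551 280.24236759]]
```

Call:
play_rows(
  plan=[
    {"slide":[0,0,-0.86],"roll":0,"fingers":-0.14},
    {"slide":[0,0,0],"roll":0,"fingers":-0.14},
    {"slide":[0,0,0],"roll":0,"fingers":-1},
    {"slide":[0,0,0],"roll":0,"fingers":-1},
    {"slide":[0,0,0],"roll":0,"fingers":-1},
    {"slide":[0,0,0.3],"roll":0,"fingers":-1},
    {"slide":[0,0,1],"roll":0,"fingers":-1},
    {"slide":[0,0,1],"roll":0,"fingers":-1},
    {"slide":[0.35,0.93,1],"roll":0.94,"fingers":-1},
    {"slide":[0.35,0.93,1],"roll":0.94,"fingers":-1},
    {"slide":[0.35,0.93,1],"roll":0.94,"fingers":-1},
    {"slide":[0.35,0.93,0],"roll":0.94,"fingers":-1},
    {"slide":[0.35,0.93,0],"roll":0.94,"fingers":-1},
    {"slide":[0.35,0.93,0],"roll":0.94,"fingers":-1},
    {"slide":[0.35,0.93,0],"roll":0.94,"fingers":-1},
    {"slide":[0.35,0.93,0],"roll":0.94,"fingers":-1},
    {"slide":[0.35,0.93,0],"roll":0.94,"fingers":-1},
    {"slide":[0.35,0.93,0],"roll":0.94,"fingers":-1},
    {"slide":[0.35,0.93,0],"roll":0.94,"fingers":-1},
    {"slide":[0.35,0.93,0],"roll":0.94,"fingers":-1},
  ],
)

```text
t: 20.52
tool_pos: [0.5426, 0.1657, 0.1632]
orientation: [0.055, 1.57, -0.055]
force: [-0.2, -0.2, -0.0]
opening: 0.0132
```

Run:
```python
from h import *
p,s=phi();print(p,s['tool_pos'],s['opening'],s['force'],s['t'])
save('wrist','w12.png')
```

```text
85.9774775834111 [0.54261022 0.16574281 0.16322756] 0.013193662550993553 [-0.19599535 -0.22568699 -0.0254775 ] 20.525
```

View pics/w12.png

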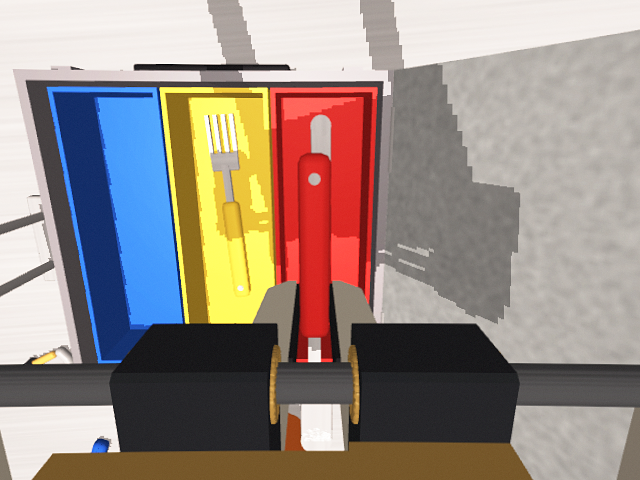

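Call:
play_rows(
  plan=[
    {"slide":[0,0,-1],"roll":0,"fingers":-1},
    {"slide":[0,0,-1],"roll":0,"fingers":-1},
    {"slide":[0,0,-0.8],"roll":0,"fingers":-1},
    {"slide":[0,0,0],"roll":0,"fingers":-1},
    {"slide":[0,0,0],"roll":0,"fingers":-0.35},
    {"slide":[0,0,0],"roll":0,"fingers":-0.35},
    {"slide":[0,0,0.8],"roll":0,"fingers":-0.35},
    {"slide":[0,0,1],"roll":0,"fingers":-0.35},
    {"slide":[0,0,1],"roll":0,"fingers":-0.35},
  ],
)

```text
t: 21.7
tool_pos: [0.5428, 0.1649, 0.1647]
orientation: [0.059, 1.568, -0.058]
force: [0.7, 0.2, 0.4]
opening: 0.0304
```

Run:
```python
from h import *
p,s=phi();print(p,s['tool_pos'],s['opening'],s['force'],s['t'])
save('wrist','w13.png')
hs,im=handles('top')
for h in hs: print(h['col'],h['area'],'ctr',h['mid'].round(4),'ang',round(np.degrees(np.arctan2(h['ax'][1],h['ax'][0])),1),'L',round(h['L'],3))
```

```text
85.7254786425971 [0.5427732  0.16489953 0.16469941] 0.030423331282232666 [0.66054996 0.18565303 0.42827642] 21.7
red 65 ctr [0.649  0.1465] ang -145.9 L 0.033
red 39 ctr [0.5997 0.1426] ang 175.7 L 0.039
red 478 ctr [0.4993 0.2031] ang -175.6 L 0.114
red 164 ctr [ 0.4059 -0.3272] ang 101.9 L 0.083
yellow 273 ctr [0.9472 0.3351] ang -141.6 L 0.101
yellow 27 ctr [0.8932 0.3218] ang 124.1 L 0.032
yellow 153 ctr [ 0.6128 -0.3239] ang 82.5 L 0.081
yellow 32 ctr [0.5995 0.1345] ang 177.2 L 0.039
blue 151 ctr [ 0.8125 -0.0908] ang 154.6 L 0.12
blue 134 ctr [ 0.5399 -0.3758] ang 85.4 L 0.08
blue 149 ctr [ 0.4832 -0.3248] ang 90.0 L 0.082
blue 247 ctr [ 0.2624 -0.3858] ang 127.5 L 0.148
```

View pics/w13.png

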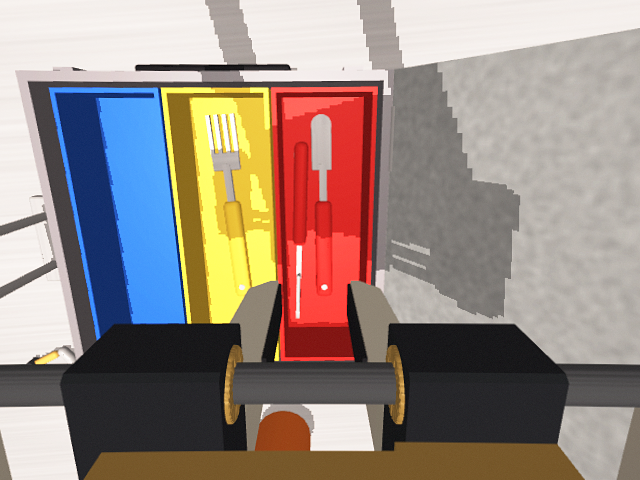

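Both knives lie in the red insert, with knife2 on its edge beside knife1 at (300,220). Knife3 is next.

Call:
play_rows(
  plan=[
    {"slide":[-0.24,-0.96,0],"roll":-0.52,"fingers":-0.14},
    {"slide":[-0.24,-0.96,0],"roll":-0.52,"fingers":-0.14},
    {"slide":[-0.24,-0.96,0],"roll":-0.52,"fingers":-0.14},
    {"slide":[-0.24,-0.96,0],"roll":-0.52,"fingers":-0.14},
    {"slide":[-0.24,-0.96,0],"roll":-0.52,"fingers":-0.14},
    {"slide":[-0.24,-0.96,0],"roll":-0.52,"fingers":-0.14},
    {"slide":[-0.24,-0.96,0],"roll":-0.52,"fingers":-0.14},
    {"slide":[-0.24,-0.96,0],"roll":-0.52,"fingers":-0.14},
    {"slide":[-0.24,-0.96,0],"roll":-0.52,"fingers":-0.14},
    {"slide":[-0.24,-0.96,0],"roll":-0.52,"fingers":-0.14},
    {"slide":[-0.24,-0.96,0],"roll":-0.52,"fingers":-0.14},
    {"slide":[-0.24,-0.96,0],"roll":-0.52,"fingers":-0.14},
    {"slide":[-0.24,-0.96,0],"roll":-0.52,"fingers":-0.14},
    {"slide":[-0.24,-0.96,0],"roll":-0.52,"fingers":-0.14},
    {"slide":[-0.24,-0.96,-1],"roll":-0.52,"fingers":-0.14},
    {"slide":[-0.24,-0.96,-1],"roll":-0.52,"fingers":-0.14},
    {"slide":[-0.24,-0.96,-1],"roll":-0.52,"fingers":-0.14},
    {"slide":[-0.24,-0.96,-1],"roll":-0.52,"fingers":-0.14},
    {"slide":[0,0,-0.4],"roll":0,"fingers":-0.14},
    {"slide":[0,0,0],"roll":0,"fingers":-0.14},
  ],
)

```text
t: 24.3
tool_pos: [0.4121, -0.3524, 0.0295]
orientation: [1.069, 1.296, -1.068]
force: [0.2, 0.8, 0.3]
opening: 0.0399
```

Run:
```python
from h import *
p,s=phi();print(p,s['tool_pos'],s['opening'],s['force'],s['t'])
save('wrist','w14.png')
```

```text
10.883981184930931 [ 0.41208611 -0.35244929  0.02945777] 0.039928314154705234 [0.23599014 0.81896488 0.32765438] 24.3
```

View pics/w14.png

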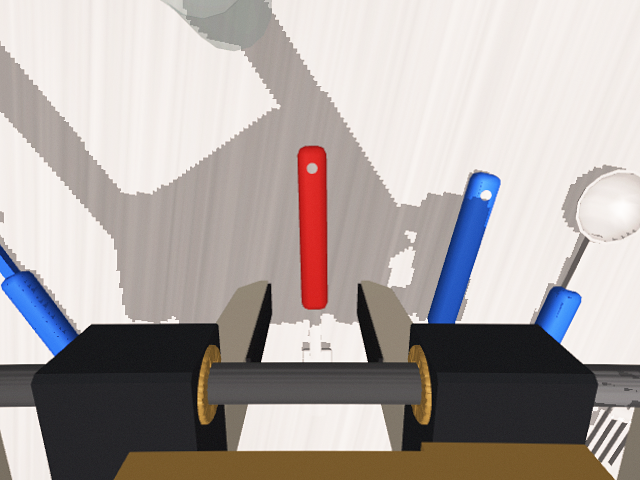

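The wrist view shows knife3's handle centred at (313,230). The salt shaker is well clear at (225,20). I'll grip and carry.

Call:
play_rows(
  plan=[
    {"slide":[0,0,-0.87],"roll":0,"fingers":-0.14},
    {"slide":[0,0,0],"roll":0,"fingers":-0.14},
    {"slide":[0,0,0],"roll":0,"fingers":-1},
    {"slide":[0,0,0],"roll":0,"fingers":-1},
    {"slide":[0,0,0],"roll":0,"fingers":-1},
    {"slide":[0,0,0.3],"roll":0,"fingers":-1},
    {"slide":[0,0,1],"roll":0,"fingers":-1},
    {"slide":[0,0,1],"roll":0,"fingers":-1},
    {"slide":[0.24,0.95,1],"roll":0.52,"fingers":-1},
    {"slide":[0.24,0.95,1],"roll":0.52,"fingers":-1},
    {"slide":[0.24,0.95,1],"roll":0.52,"fingers":-1},
    {"slide":[0.24,0.95,0],"roll":0.52,"fingers":-1},
    {"slide":[0.24,0.95,0],"roll":0.52,"fingers":-1},
    {"slide":[0.24,0.95,0],"roll":0.52,"fingers":-1},
    {"slide":[0.24,0.95,0],"roll":0.52,"fingers":-1},
    {"slide":[0.24,0.95,0],"roll":0.52,"fingers":-1},
    {"slide":[0.24,0.95,0],"roll":0.52,"fingers":-1},
  ],
)

```text
t: 26.48
tool_pos: [0.4777, -0.0962, 0.1642]
orientation: [0.568, 1.494, -0.568]
force: [-0.1, 1.1, 0.2]
opening: 0.0133
```

Call:
play_rows(
  plan=[
    {"slide":[0.24,0.95,0],"roll":0.52,"fingers":-1},
    {"slide":[0.24,0.95,0],"roll":0.52,"fingers":-1},
    {"slide":[0.24,0.95,0],"roll":0.52,"fingers":-1},
    {"slide":[0.24,0.95,0],"roll":0.52,"fingers":-1},
    {"slide":[0.24,0.95,0],"roll":0.52,"fingers":-1},
    {"slide":[0.24,0.95,0],"roll":0.52,"fingers":-1},
    {"slide":[0.24,0.95,0],"roll":0.52,"fingers":-1},
    {"slide":[0.24,0.95,0],"roll":0.52,"fingers":-1},
    {"slide":[0.24,0.95,0],"roll":0.52,"fingers":-1},
    {"slide":[0,0,0],"roll":0,"fingers":-1},
  ],
)

```text
t: 27.72
tool_pos: [0.5424, 0.161, 0.164]
orientation: [0.057, 1.57, -0.056]
force: [0.6, -0.8, -0.7]
opening: 0.0133
```

Run:
```python
from h import *
p,s=phi();print(p,s['tool_pos'],s['opening'],s['force'],s['t'])
save('wrist','w15.png')
```

```text
85.8798370860664 [0.54243103 0.16103978 0.16397237] 0.013296398533958016 [ 0.5752495  -0.77080876 -0.74974012] 27.725
```

View pics/w15.png

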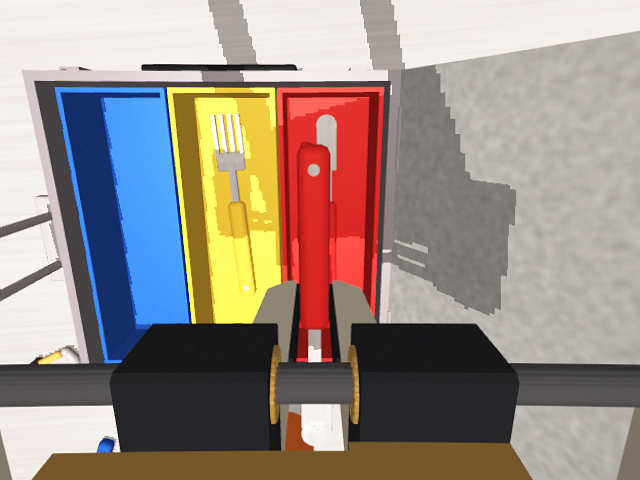

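Call:
play_rows(
  plan=[
    {"slide":[0,0.27,-1],"roll":0,"fingers":-1},
    {"slide":[0,0,-1],"roll":0,"fingers":-1},
    {"slide":[0,0,-0.6],"roll":0,"fingers":-1},
    {"slide":[0,0,0],"roll":0,"fingers":-1},
    {"slide":[0,0,0],"roll":0,"fingers":-0.35},
    {"slide":[0,0,0],"roll":0,"fingers":-0.35},
    {"slide":[0,0,0.6],"roll":0,"fingers":-0.35},
    {"slide":[0,0,1],"roll":0,"fingers":-0.35},
    {"slide":[0,0,1],"roll":0,"fingers":-0.35},
  ],
)

```text
t: 28.9
tool_pos: [0.5427, 0.1676, 0.1662]
orientation: [0.059, 1.568, -0.058]
force: [0.1, -0.4, 0.5]
opening: 0.0302
```

Run:
```python
from h import *
p,s=phi();print(p,s['tool_pos'],s['opening'],s['force'],s['t'])
save('wrist','w16.png')
hs,im=handles('top')
for h in hs: print(h['col'],h['area'],'ctr',h['mid'].round(4),'ang',round(np.degrees(np.arctan2(h['ax'][1],h['ax'][0])),1),'L',round(h['L'],3))
```

```text
85.73597001596391 [0.54273165 0.1676427  0.16615125] 0.0302358088877432 [ 0.05654453 -0.36408799  0.46564432] 28.9
red 79 ctr [0.6495 0.1496] ang 45.1 L 0.037
red 38 ctr [0.5996 0.1424] ang 175.8 L 0.039
red 398 ctr [0.4992 0.2058] ang -174.6 L 0.113
yellow 247 ctr [0.9466 0.3419] ang -169.2 L 0.092
yellow 152 ctr [ 0.6128 -0.3239] ang 82.9 L 0.081
blue 155 ctr [ 0.8125 -0.0908] ang 154.6 L 0.12
blue 135 ctr [ 0.54   -0.3758] ang 85.5 L 0.08
blue 148 ctr [ 0.4835 -0.3008] ang 89.7 L 0.079
blue 246 ctr [ 0.2627 -0.3856] ang 126.9 L 0.148
```

View pics/w16.png

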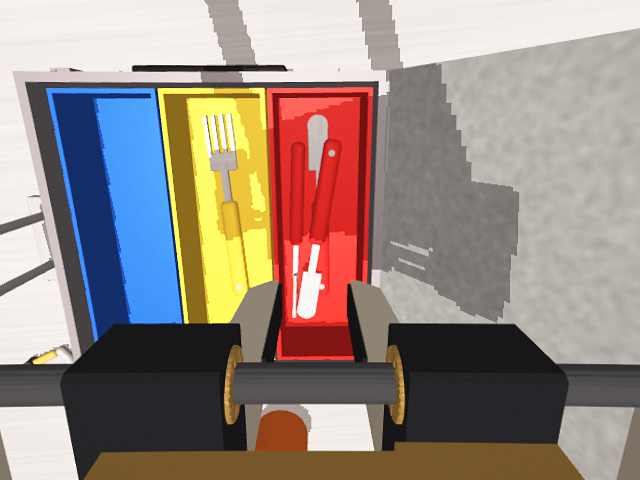

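All three knives are in the red insert. Spoon2 was knocked about 24 mm in +y, to a handle centre of (0.4835, -0.3008), so I'll take it at its new place.

Call:
play_rows(
  plan=[
    {"slide":[-0.11,-0.97,0],"roll":-0.63,"fingers":-0.14},
    {"slide":[-0.11,-0.97,0],"roll":-0.63,"fingers":-0.14},
    {"slide":[-0.11,-0.97,0],"roll":-0.63,"fingers":-0.14},
    {"slide":[-0.11,-0.97,0],"roll":-0.63,"fingers":-0.14},
    {"slide":[-0.11,-0.97,0],"roll":-0.63,"fingers":-0.14},
    {"slide":[-0.11,-0.97,0],"roll":-0.63,"fingers":-0.14},
    {"slide":[-0.11,-0.97,0],"roll":-0.63,"fingers":-0.14},
    {"slide":[-0.11,-0.97,0],"roll":-0.63,"fingers":-0.14},
    {"slide":[-0.11,-0.97,0],"roll":-0.63,"fingers":-0.14},
    {"slide":[-0.11,-0.97,0],"roll":-0.63,"fingers":-0.14},
    {"slide":[-0.11,-0.97,0],"roll":-0.63,"fingers":-0.14},
    {"slide":[-0.11,-0.97,0],"roll":-0.63,"fingers":-0.14},
    {"slide":[-0.11,-0.97,0],"roll":-0.63,"fingers":-0.14},
    {"slide":[-0.11,-0.97,-1],"roll":-0.63,"fingers":-0.14},
    {"slide":[-0.11,-0.97,-1],"roll":-0.63,"fingers":-0.14},
    {"slide":[-0.11,-0.97,-1],"roll":-0.63,"fingers":-0.14},
    {"slide":[-0.11,-0.97,-1],"roll":-0.63,"fingers":-0.14},
    {"slide":[0,0,-0.4],"roll":0,"fingers":-0.14},
    {"slide":[0,0,0],"roll":0,"fingers":-0.14},
  ],
)

```text
t: 31.38
tool_pos: [0.4856, -0.3261, 0.0305]
orientation: [1.208, 1.213, -1.208]
force: [-0.4, -0.1, 0.3]
opening: 0.04
```

Run:
```python
from h import *
p,s=phi();print(p,s['tool_pos'],s['opening'],s['force'],s['t'])
save('wrist','w17.png')
```

```text
0.10741384519885187 [ 0.48557051 -0.32614886  0.03053893] 0.03999579700429106 [-0.3654964  -0.08276002  0.26330269] 31.375
```

View pics/w17.png

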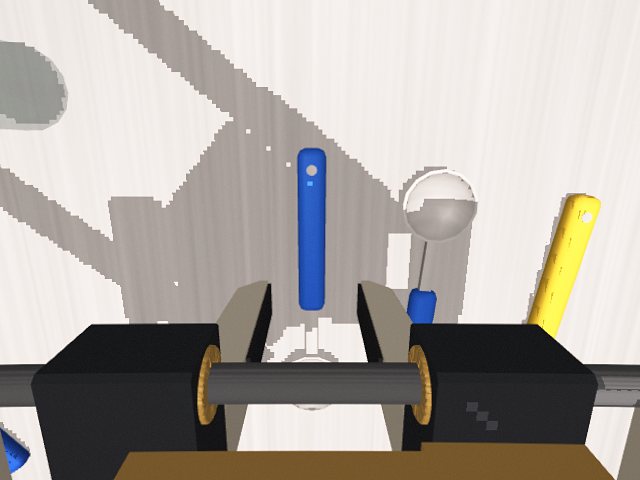

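Call:
play_rows(
  plan=[
    {"slide":[0,0,-0.9],"roll":0,"fingers":-0.14},
    {"slide":[0,0,0],"roll":0,"fingers":-0.14},
    {"slide":[0,0,0],"roll":0,"fingers":-1},
    {"slide":[0,0,0],"roll":0,"fingers":-1},
    {"slide":[0,0,0],"roll":0,"fingers":-1},
    {"slide":[0,0,0.3],"roll":0,"fingers":-1},
    {"slide":[0,0,1],"roll":0,"fingers":-1},
    {"slide":[0,0,1],"roll":0,"fingers":-1},
    {"slide":[0.13,0.97,1],"roll":0.9,"fingers":-1},
    {"slide":[0.13,0.97,1],"roll":0.9,"fingers":-1},
    {"slide":[0.13,0.97,1],"roll":0.9,"fingers":-1},
    {"slide":[0.13,0.97,0],"roll":0.9,"fingers":-1},
    {"slide":[0.13,0.97,0],"roll":0.9,"fingers":-1},
    {"slide":[0.13,0.97,0],"roll":0.9,"fingers":-1},
    {"slide":[0.13,0.97,0],"roll":0.9,"fingers":-1},
    {"slide":[0.13,0.97,0],"roll":0.9,"fingers":-1},
    {"slide":[0.13,0.97,0],"roll":0.9,"fingers":-1},
    {"slide":[0.13,0.97,0],"roll":0.9,"fingers":-1},
    {"slide":[0.13,0.97,0],"roll":0.9,"fingers":-1},
    {"slide":[0.13,0.97,0],"roll":0.9,"fingers":-1},
  ],
)

```text
t: 33.92
tool_pos: [0.5332, 0.023, 0.1642]
orientation: [0.045, 1.57, -0.045]
force: [-0.6, -0.1, 0.1]
opening: 0.0134
```

Run:
```python
from h import *
p,s=phi();print(p,s['tool_pos'],s['opening'],s['force'],s['t'])
save('wrist','w18.png')
```

```text
86.68451205331228 [0.53318296 0.02295219 0.16423416] 0.013350155135092277 [-0.64969793 -0.14971344  0.05355355] 33.925
```

View pics/w18.png

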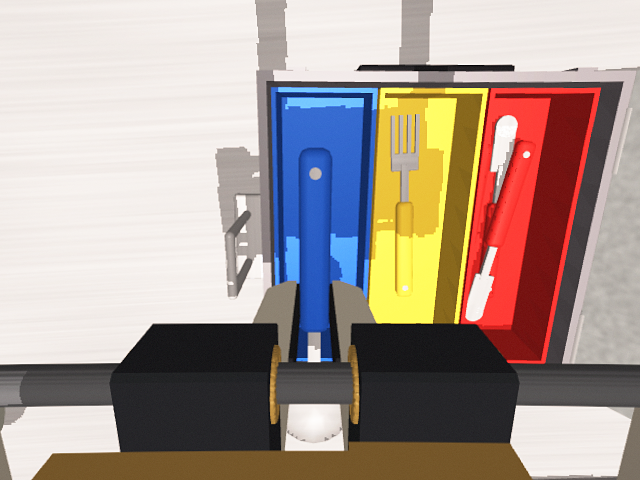

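Call:
play_rows(
  plan=[
    {"slide":[0,0.25,-1],"roll":0,"fingers":-1},
    {"slide":[0,0,-1],"roll":0,"fingers":-1},
    {"slide":[0,0,-1],"roll":0,"fingers":-1},
    {"slide":[0,0,0],"roll":0,"fingers":-1},
    {"slide":[0,0,0],"roll":0,"fingers":-0.45},
    {"slide":[0,0,0],"roll":0,"fingers":-0.45},
    {"slide":[0,0,1],"roll":0,"fingers":-0.45},
    {"slide":[0,0,1],"roll":0,"fingers":-0.45},
    {"slide":[0,0,1],"roll":0,"fingers":-0.45},
  ],
)

```text
t: 35.1
tool_pos: [0.5337, 0.0294, 0.1659]
orientation: [0.049, 1.568, -0.049]
force: [1.3, 0.5, 0.1]
opening: 0.0258
```

Run:
```python
from h import *
p,s=phi();print(p,s['tool_pos'],s['opening'],s['force'],s['t'])
save('wrist','w19.png')
hs,im=handles('top')
for h in hs: print(h['col'],h['area'],'ctr',h['mid'].round(4),'ang',round(np.degrees(np.arctan2(h['ax'][1],h['ax'][0])),1),'L',round(h['L'],3))
```

```text
86.44086003890274 [0.5336531  0.02944163 0.16592385] 0.02576432193593019 [1.27855398 0.54506925 0.08257093] 35.1
yellow 245 ctr [0.9522 0.343 ] ang -170.2 L 0.08
yellow 38 ctr [0.9125 0.3093] ang 139.7 L 0.032
yellow 32 ctr [0.8959 0.3326] ang -135.1 L 0.028
yellow 154 ctr [ 0.6128 -0.3238] ang 82.8 L 0.081
yellow 124 ctr [0.5888 0.1062] ang 46.6 L 0.04
yellow 30 ctr [0.5636 0.1073] ang 87.5 L 0.03
blue 99 ctr [ 0.8298 -0.0989] ang 154.0 L 0.082
blue 132 ctr [ 0.5399 -0.3758] ang 85.3 L 0.08
blue 249 ctr [ 0.2627 -0.386 ] ang 127.4 L 0.148
```

View pics/w19.png

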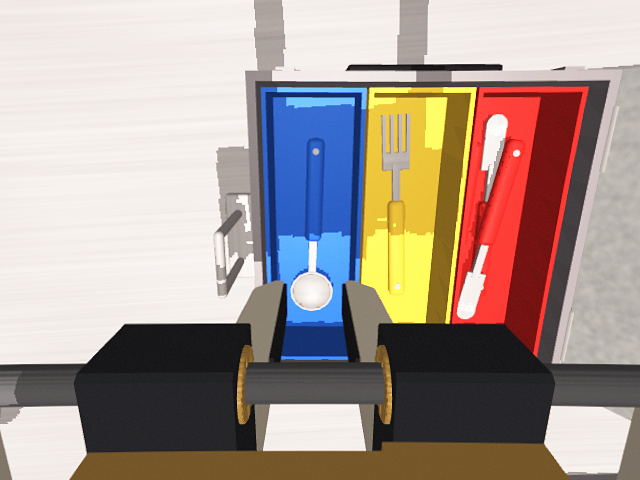

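Spoon2 lies in the blue insert at (313,230). Next is spoon1.

Call:
play_rows(
  plan=[
    {"slide":[0.03,-0.98,0],"roll":-0.87,"fingers":-0.14},
    {"slide":[0.03,-0.98,0],"roll":-0.87,"fingers":-0.14},
    {"slide":[0.03,-0.98,0],"roll":-0.87,"fingers":-0.14},
    {"slide":[0.03,-0.98,0],"roll":-0.87,"fingers":-0.14},
    {"slide":[0.03,-0.98,0],"roll":-0.87,"fingers":-0.14},
    {"slide":[0.03,-0.98,0],"roll":-0.87,"fingers":-0.14},
    {"slide":[0.03,-0.98,0],"roll":-0.87,"fingers":-0.14},
    {"slide":[0.03,-0.98,0],"roll":-0.87,"fingers":-0.14},
    {"slide":[0.03,-0.98,0],"roll":-0.87,"fingers":-0.14},
    {"slide":[0.03,-0.98,-1],"roll":-0.87,"fingers":-0.14},
    {"slide":[0.03,-0.98,-1],"roll":-0.87,"fingers":-0.14},
    {"slide":[0.03,-0.98,-1],"roll":-0.87,"fingers":-0.14},
    {"slide":[0.03,-0.98,-1],"roll":-0.87,"fingers":-0.14},
    {"slide":[0,0,-0.4],"roll":0,"fingers":-0.14},
    {"slide":[0,0,0],"roll":0,"fingers":-0.14},
  ],
)

```text
t: 37.08
tool_pos: [0.5439, -0.3516, 0.0301]
orientation: [1.26, 1.179, -1.26]
force: [0.6, 0.2, 0.2]
opening: 0.0402
```

Run:
```python
from h import *
p,s=phi();print(p,s['tool_pos'],s['opening'],s['force'],s['t'])
save('wrist','w20.png')
```

```text
-3.9485494319084684 [ 0.54386472 -0.35156952  0.0300623 ] 0.04017849810605334 [0.56641178 0.16272751 0.17012486] 37.075
```

View pics/w20.png

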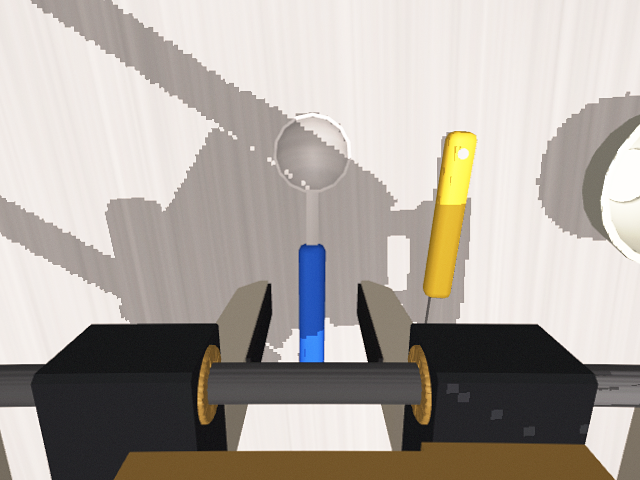

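Call:
play_rows(
  plan=[
    {"slide":[0,0,-0.89],"roll":0,"fingers":-0.14},
    {"slide":[0,0,0],"roll":0,"fingers":-0.14},
    {"slide":[0,0,0],"roll":0,"fingers":-1},
    {"slide":[0,0,0],"roll":0,"fingers":-1},
    {"slide":[0,0,0],"roll":0,"fingers":-1},
    {"slide":[0,0,0.3],"roll":0,"fingers":-1},
    {"slide":[0,0,1],"roll":0,"fingers":-1},
    {"slide":[0,0,1],"roll":0,"fingers":-1},
    {"slide":[-0.03,0.98,1],"roll":0.87,"fingers":-1},
    {"slide":[-0.03,0.98,1],"roll":0.87,"fingers":-1},
    {"slide":[-0.03,0.98,1],"roll":0.87,"fingers":-1},
    {"slide":[-0.03,0.98,0],"roll":0.87,"fingers":-1},
    {"slide":[-0.03,0.98,0],"roll":0.87,"fingers":-1},
    {"slide":[-0.03,0.98,0],"roll":0.87,"fingers":-1},
    {"slide":[-0.03,0.98,0],"roll":0.87,"fingers":-1},
    {"slide":[-0.03,0.98,0],"roll":0.87,"fingers":-1},
    {"slide":[-0.03,0.98,0],"roll":0.87,"fingers":-1},
    {"slide":[-0.03,0.98,0],"roll":0.87,"fingers":-1},
    {"slide":[-0.03,0.98,0],"roll":0.87,"fingers":-1},
    {"slide":[-0.03,0.98,0],"roll":0.87,"fingers":-1},
  ],
)

```text
t: 39.62
tool_pos: [0.534, 0.001, 0.1646]
orientation: [0.141, 1.565, -0.141]
force: [-0.1, 0.4, 0.3]
opening: 0.0136
```

Call:
play_rows(
  plan=[
    {"slide":[0,0.98,0],"roll":0.87,"fingers":-1},
    {"slide":[0,0,0],"roll":0,"fingers":-1},
  ],
)

```text
t: 39.88
tool_pos: [0.534, 0.0311, 0.1645]
orientation: [0.047, 1.57, -0.046]
force: [0.4, -0.3, 0.0]
opening: 0.0134
```

Run:
```python
from h import *
p,s=phi();print(p,s['tool_pos'],s['opening'],s['force'],s['t'])
save('wrist','w21.png')
```

```text
86.61711723501642 [0.53396523 0.03111215 0.16445381] 0.01339352252265894 [ 0.39968567 -0.3235922   0.03387777] 39.875
```

View pics/w21.png

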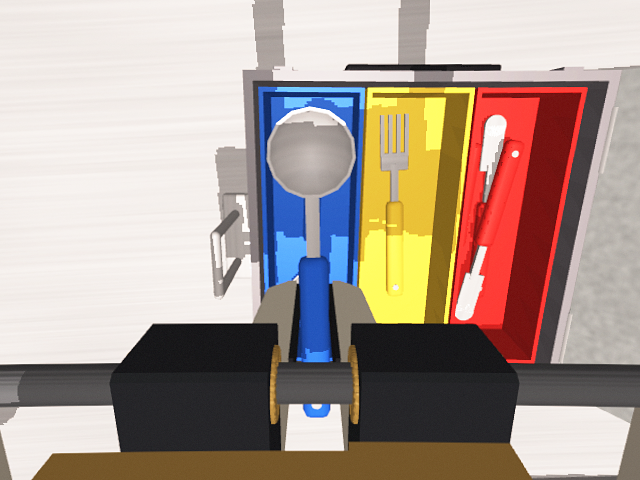

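Call:
play_rows(
  plan=[
    {"slide":[0,0.13,-1],"roll":0,"fingers":-1},
    {"slide":[0,0,-1],"roll":0,"fingers":-1},
    {"slide":[0,0,-1],"roll":0,"fingers":-1},
    {"slide":[0,0,0],"roll":0,"fingers":-1},
    {"slide":[0,0,0],"roll":0,"fingers":-0.45},
    {"slide":[0,0,0],"roll":0,"fingers":-0.45},
    {"slide":[0,0,1],"roll":0,"fingers":-0.45},
    {"slide":[0,0,1],"roll":0,"fingers":-0.45},
    {"slide":[0,0,1],"roll":0,"fingers":-0.45},
  ],
)

```text
t: 41.05
tool_pos: [0.5346, 0.0334, 0.1662]
orientation: [0.049, 1.568, -0.049]
force: [-0.9, 0.1, -0.4]
opening: 0.0256
```

Run:
```python
from h import *
p,s=phi();print(p,s['tool_pos'],s['opening'],s['force'],s['t'])
save('wrist','w22.png')
hs,im=handles('top')
for h in hs: print(h['col'],h['area'],'ctr',h['mid'].round(4),'ang',round(np.degrees(np.arctan2(h['ax'][1],h['ax'][0])),1),'L',round(h['L'],3))
```

```text
86.43899860850819 [0.53460009 0.0333521  0.16624738] 0.025624191215445194 [-0.85432535  0.08954074 -0.43465382] 41.05
yellow 236 ctr [0.9433 0.341 ] ang -167.1 L 0.1
yellow 36 ctr [0.9098 0.3055] ang -138.5 L 0.032
yellow 153 ctr [ 0.6128 -0.3239] ang 82.3 L 0.081
yellow 127 ctr [0.5903 0.1111] ang 45.8 L 0.038
yellow 34 ctr [0.5645 0.1123] ang 86.9 L 0.03
blue 96 ctr [ 0.8301 -0.0992] ang 154.5 L 0.081
blue 243 ctr [ 0.2634 -0.3867] ang 126.9 L 0.146
```

View pics/w22.png

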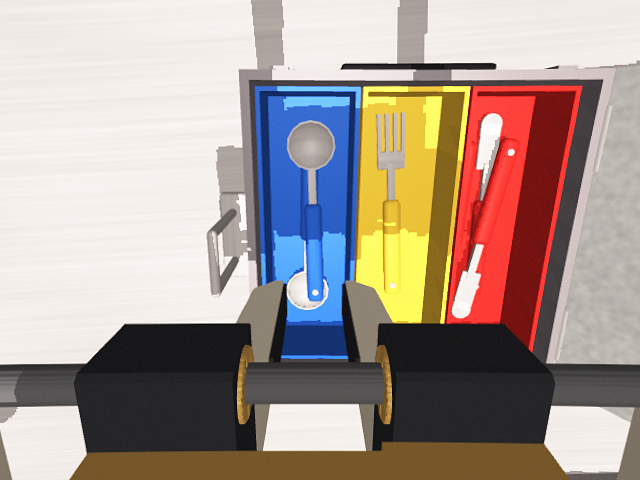

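Both spoons lie in the blue insert, spoon1 resting across spoon2. The last piece is fork1, next to the ramekin.

Call:
play_rows(
  plan=[
    {"slide":[0.2,-0.98,0],"roll":-0.9,"fingers":-0.3},
    {"slide":[0.2,-0.98,0],"roll":-0.9,"fingers":-0.3},
    {"slide":[0.2,-0.98,0],"roll":-0.9,"fingers":-0.3},
    {"slide":[0.2,-0.98,0],"roll":-0.9,"fingers":-0.3},
    {"slide":[0.2,-0.98,0],"roll":-0.9,"fingers":-0.3},
    {"slide":[0.2,-0.98,0],"roll":-0.9,"fingers":-0.3},
    {"slide":[0.2,-0.98,0],"roll":-0.9,"fingers":-0.3},
    {"slide":[0.2,-0.98,0],"roll":-0.9,"fingers":-0.3},
    {"slide":[0.2,-0.98,0],"roll":-0.9,"fingers":-0.3},
    {"slide":[0.2,-0.98,-1],"roll":-0.9,"fingers":-0.3},
    {"slide":[0.2,-0.98,-1],"roll":-0.9,"fingers":-0.3},
    {"slide":[0.2,-0.98,-1],"roll":-0.9,"fingers":-0.3},
    {"slide":[0.2,-0.98,-1],"roll":-0.9,"fingers":-0.3},
    {"slide":[0,0,-0.4],"roll":0,"fingers":-0.3},
    {"slide":[0,0,0],"roll":0,"fingers":-0.3},
  ],
)

```text
t: 43.02
tool_pos: [0.611, -0.3477, 0.0302]
orientation: [1.3, 1.151, -1.3]
force: [-1.3, 0.2, -0.0]
opening: 0.0329
```

Run:
```python
from h import *
p,s=phi();print(p,s['tool_pos'],s['opening'],s['force'],s['t'])
save('wrist','w23.png')
```

```text
-7.059798047399497 [ 0.61096342 -0.34768632  0.03016042] 0.03293521695976297 [-1.27068109  0.17348395 -0.01010846] 43.025
```

View pics/w23.png

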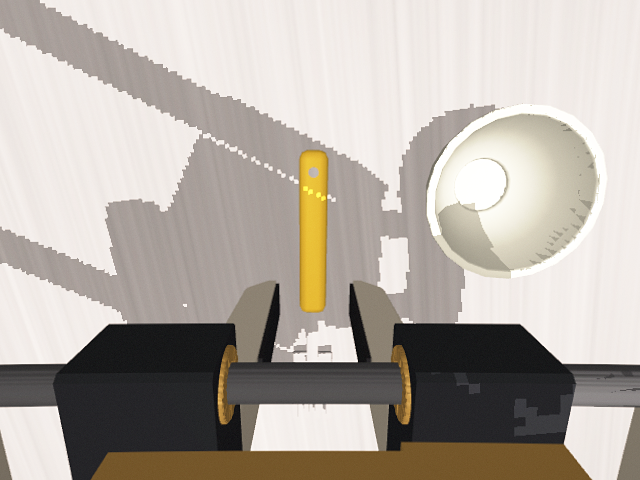

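Call:
play_rows(
  plan=[
    {"slide":[0,0,-0.89],"roll":0,"fingers":-0.3},
    {"slide":[0,0,0],"roll":0,"fingers":-0.3},
    {"slide":[0,0,0],"roll":0,"fingers":-1},
    {"slide":[0,0,0],"roll":0,"fingers":-1},
    {"slide":[0,0,0],"roll":0,"fingers":-1},
    {"slide":[0,0,0.3],"roll":0,"fingers":-1},
    {"slide":[0,0,1],"roll":0,"fingers":-1},
    {"slide":[0,0,1],"roll":0,"fingers":-1},
    {"slide":[-0.15,0.95,1],"roll":0.73,"fingers":-1},
    {"slide":[-0.15,0.95,1],"roll":0.73,"fingers":-1},
    {"slide":[-0.15,0.95,1],"roll":0.73,"fingers":-1},
    {"slide":[-0.15,0.95,0],"roll":0.73,"fingers":-1},
    {"slide":[-0.15,0.95,0],"roll":0.73,"fingers":-1},
    {"slide":[-0.15,0.95,0],"roll":0.73,"fingers":-1},
    {"slide":[-0.15,0.95,0],"roll":0.73,"fingers":-1},
    {"slide":[-0.15,0.95,0],"roll":0.73,"fingers":-1},
  ],
)

```text
t: 45.08
tool_pos: [0.5757, -0.1199, 0.1646]
orientation: [0.685, 1.46, -0.685]
force: [-1.1, 0.5, -0.1]
opening: 0.0131
```

Call:
play_rows(
  plan=[
    {"slide":[-0.15,0.95,0],"roll":0.73,"fingers":-1},
    {"slide":[-0.15,0.95,0],"roll":0.73,"fingers":-1},
    {"slide":[-0.15,0.95,0],"roll":0.73,"fingers":-1},
    {"slide":[-0.15,0.95,0],"roll":0.73,"fingers":-1},
    {"slide":[-0.15,0.95,0],"roll":0.73,"fingers":-1},
    {"slide":[-0.15,0.95,0],"roll":0.73,"fingers":-1},
    {"slide":[-0.15,0.95,0],"roll":0.73,"fingers":-1},
    {"slide":[-0.15,0.95,0],"roll":0.73,"fingers":-1},
    {"slide":[0,0,0],"roll":0,"fingers":-1},
  ],
)

```text
t: 46.2
tool_pos: [0.5396, 0.1088, 0.1645]
orientation: [0.049, 1.57, -0.048]
force: [0.1, -0.1, -1.3]
opening: 0.0135
```

Run:
```python
from h import *
p,s=phi();print(p,s['tool_pos'],s['opening'],s['force'],s['t'])
save('wrist','w24.png')
```

```text
86.44938695938204 [0.53960884 0.10875034 0.1645432 ] 0.013458321741145727 [ 0.08046283 -0.0532562  -1.3248034 ] 46.2
```

View pics/w24.png

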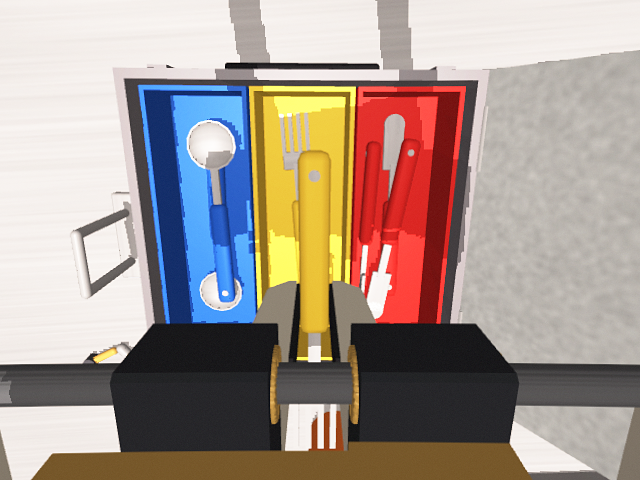

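Call:
play_rows(
  plan=[
    {"slide":[0,0,-1],"roll":0,"fingers":-1},
    {"slide":[0,0,-1],"roll":0,"fingers":-1},
    {"slide":[0,0,-1],"roll":0,"fingers":-1},
    {"slide":[0,0,0],"roll":0,"fingers":-1},
    {"slide":[0,0,0],"roll":0,"fingers":-0.45},
    {"slide":[0,0,0],"roll":0,"fingers":-0.45},
    {"slide":[0,0,1],"roll":0,"fingers":-0.45},
    {"slide":[0,0,1],"roll":0,"fingers":-0.45},
    {"slide":[0,0,1],"roll":0,"fingers":-0.45},
  ],
)

```text
t: 47.38
tool_pos: [0.5406, 0.1073, 0.1666]
orientation: [0.051, 1.568, -0.051]
force: [-0.3, 1.1, 0.6]
opening: 0.0254
```

Run:
```python
from h import *
p,s=phi();print(p,s['tool_pos'],s['opening'],s['force'],s['t'])
save('wrist','w25.png')
save('top','top2.png');save('scene','scene2.png')
```

```text
86.28210098257297 [0.54059469 0.10725724 0.1665686 ] 0.02541586718917999 [-0.29993323  1.14898507  0.62349197] 47.375
```

View pics/w25.png

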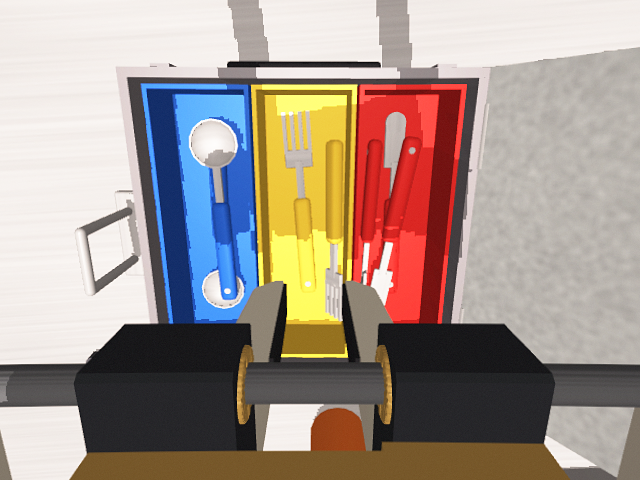

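View pics/scene2.png

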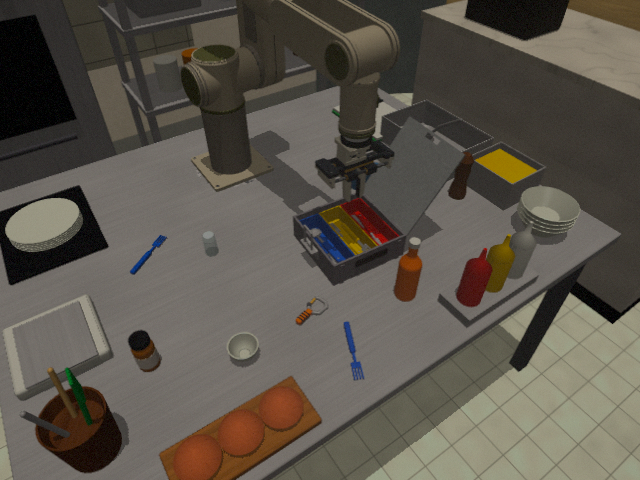

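All seven pieces are in their inserts: 2 spoons in blue, 2 forks in yellow, 3 knives in red. Next is the lid. I'll rise over it, come down behind its free edge and push it past upright.

Call:
play_rows(
  plan=[
    {"slide":[0,0,1],"roll":0,"fingers":-1},
    {"slide":[0,0,1],"roll":0,"fingers":-1},
    {"slide":[0,0,1],"roll":0,"fingers":-1},
    {"slide":[0.05,0.5,1],"roll":0,"fingers":-1},
    {"slide":[0.05,0.5,1],"roll":0,"fingers":-1},
    {"slide":[0.06,0.95,0.3],"roll":0,"fingers":-1},
    {"slide":[0.06,0.95,0],"roll":0,"fingers":-1},
    {"slide":[0.06,0.95,0],"roll":0,"fingers":-1},
    {"slide":[0.06,0.95,0],"roll":0,"fingers":-1},
    {"slide":[0.06,0.95,0],"roll":0,"fingers":-1},
    {"slide":[0.06,0.95,0],"roll":0,"fingers":-1},
    {"slide":[0.06,0.95,0],"roll":0,"fingers":-1},
    {"slide":[0.06,0.95,0],"roll":0,"fingers":-1},
    {"slide":[0.06,0.95,0],"roll":0,"fingers":-1},
    {"slide":[0.06,0.95,0],"roll":0,"fingers":-1},
    {"slide":[0,0,0],"roll":0,"fingers":-1},
  ],
)

```text
t: 49.52
tool_pos: [0.5602, 0.4237, 0.3209]
orientation: [0.048, 1.572, -0.05]
force: [0.1, 0.0, 0.3]
opening: 0.0003
```

Run:
```python
from h import *
p,s=phi();print(p,s['tool_pos'],s['opening'],s['force'],s['t'],s['q'])
save('scene','scene3.png');save('wrist','w26.png')
```

```text
86.41710057876848 [0.56019998 0.42374674 0.32086463] 0.00026349631070921064 [0.13275688 0.00466877 0.29241952] 49.525 [ 5.74501028e-01  4.07137461e-01  9.78579025e-01  2.65105844e-04
  1.75827012e+00 -9.33711546e-01]
```

View pics/scene3.png

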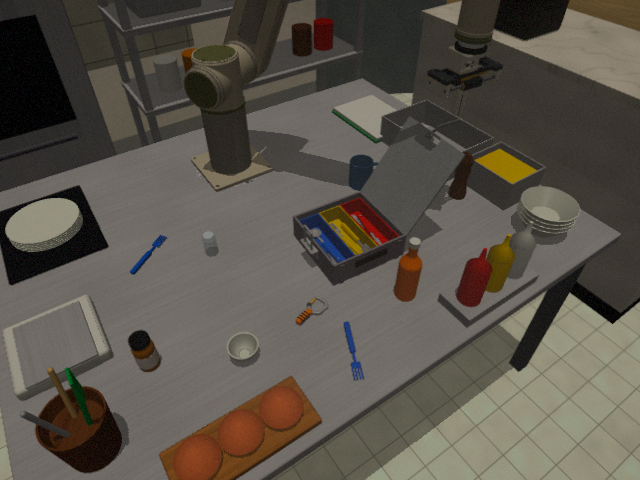

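View pics/w26.png

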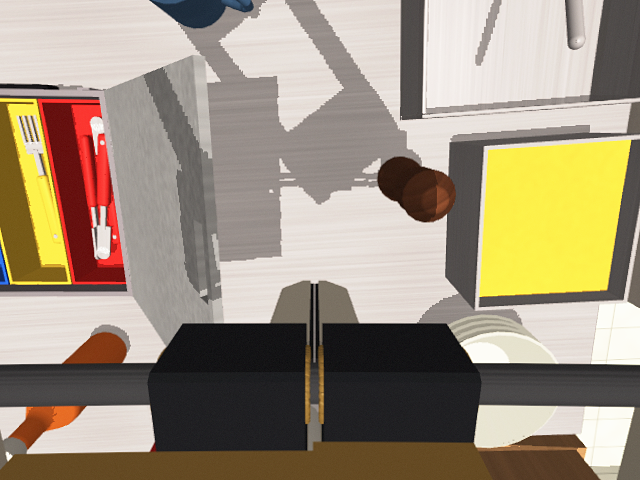

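Call:
play_rows(
  plan=[
    {"slide":[0,0,-1],"roll":0,"fingers":-1},
    {"slide":[0,0,-1],"roll":0,"fingers":-1},
    {"slide":[0,0,-0.8],"roll":0,"fingers":-1},
    {"slide":[0,-0.5,0],"roll":0,"fingers":-1},
    {"slide":[0,-0.5,0],"roll":0,"fingers":-1},
    {"slide":[0,-0.5,0],"roll":0,"fingers":-1},
    {"slide":[0,-0.5,0.2],"roll":0,"fingers":-1},
    {"slide":[0,-0.5,0.2],"roll":0,"fingers":-1},
    {"slide":[0,-0.5,0.2],"roll":0,"fingers":-1},
    {"slide":[0,-0.5,0.2],"roll":0,"fingers":-1},
    {"slide":[0,-0.5,0.2],"roll":0,"fingers":-1},
    {"slide":[0,-0.5,0.2],"roll":0,"fingers":-1},
    {"slide":[0,-0.5,0.1],"roll":0,"fingers":-1},
    {"slide":[0,-0.5,0.1],"roll":0,"fingers":-1},
    {"slide":[0,-0.5,0.1],"roll":0,"fingers":-1},
  ],
)

```text
t: 51.5
tool_pos: [0.5609, 0.2411, 0.284]
orientation: [0.051, 1.57, -0.051]
force: [-0.3, 0.3, -0.1]
opening: 0.0005
```

Run:
```python
from h import *
p,s=phi();print(p,s['tool_pos'],s['opening'],s['force'],s['t'])
save('scene','scene4.png',(220,0,600,300),2)
```

```text
86.28863352519694 [0.5608763  0.24114384 0.28404038] 0.0004833417461429511 [-0.3293188   0.31820312 -0.12440146] 51.5
```

View pics/scene4.png

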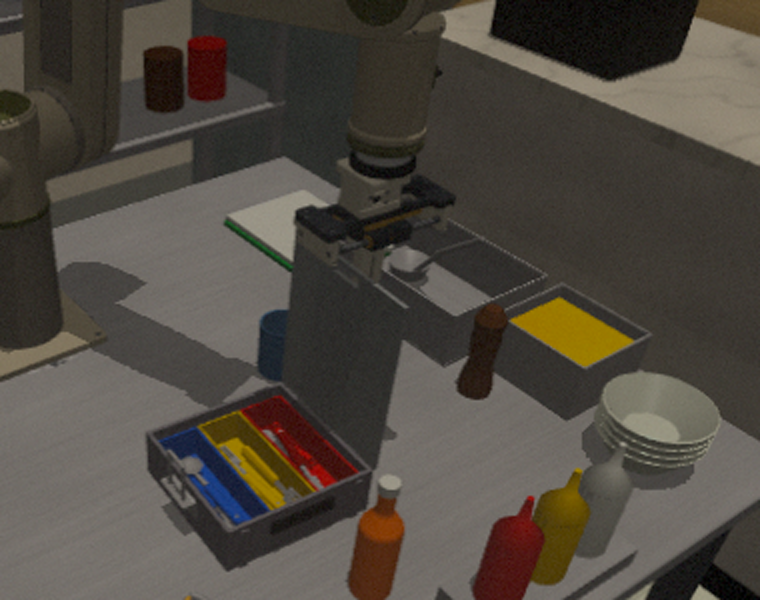

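The lid is nearly upright, with the fingers behind its edge. A little further.

Call:
play_rows(
  plan=[
    {"slide":[0,-0.5,0],"roll":0,"fingers":-1},
    {"slide":[0,-0.5,0],"roll":0,"fingers":-1},
    {"slide":[0,-0.5,0],"roll":0,"fingers":-1},
    {"slide":[0,-0.5,0],"roll":0,"fingers":-1},
    {"slide":[0,-0.5,0],"roll":0,"fingers":-1},
    {"slide":[0,0,0],"roll":0,"fingers":-1},
    {"slide":[0,0,0.7],"roll":0,"fingers":-1},
    {"slide":[0,0,1],"roll":0,"fingers":-1},
    {"slide":[0,0,0],"roll":0,"fingers":-1},
    {"slide":[0,0,0],"roll":0,"fingers":-1},
  ],
)

```text
t: 52.8
tool_pos: [0.5608, 0.1675, 0.3342]
orientation: [0.051, 1.571, -0.051]
force: [0.8, 0.2, -0.8]
opening: 0.0006
```

Run:
```python
from h import *
p,s=phi();print(p,s['tool_pos'],s['opening'],s['force'],s['t'])
save('scene','scene5.png',(220,0,600,300),2)
```

```text
86.31103620587601 [0.56079956 0.16747355 0.33420434] 0.0006045062170190013 [ 0.79411654  0.17957167 -0.78141176] 52.8
```

View pics/scene5.png

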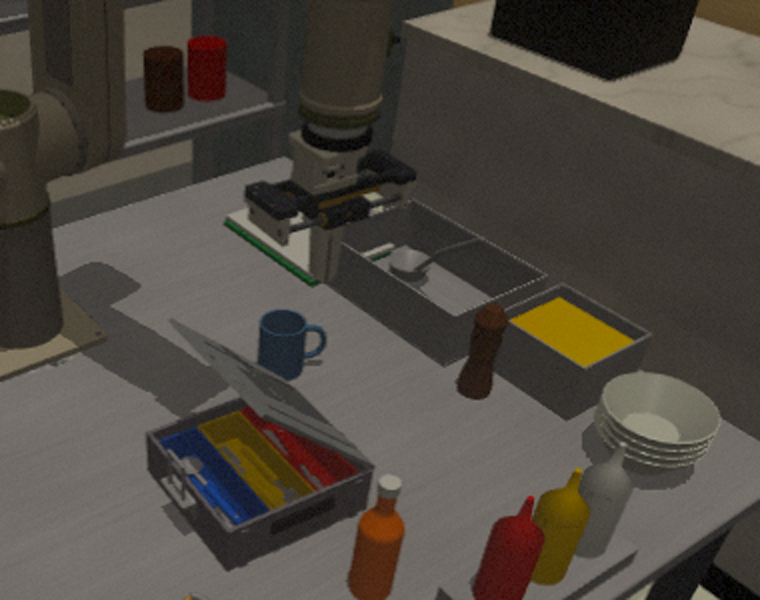

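The lid is sinking shut on its own. I'll move over towards the hook and stay high until I'm clear of the lid.

Call:
play_rows(
  plan=[
    {"slide":[0.4,-0.93,0],"roll":-0.78,"fingers":-0.14},
    {"slide":[0.4,-0.93,0],"roll":-0.78,"fingers":-0.14},
    {"slide":[0.4,-0.93,0],"roll":-0.78,"fingers":-0.14},
    {"slide":[0.4,-0.93,0],"roll":-0.78,"fingers":-0.14},
    {"slide":[0.4,-0.93,0],"roll":-0.78,"fingers":-0.14},
    {"slide":[0.4,-0.93,0],"roll":-0.78,"fingers":-0.14},
    {"slide":[0.4,-0.93,0],"roll":-0.78,"fingers":-0.14},
    {"slide":[0.4,-0.93,0],"roll":-0.78,"fingers":-0.14},
    {"slide":[0.4,-0.93,-1],"roll":-0.78,"fingers":-0.14},
    {"slide":[0.4,-0.93,-1],"roll":-0.78,"fingers":-0.14},
    {"slide":[0.4,-0.93,-1],"roll":-0.78,"fingers":-0.14},
    {"slide":[0,0,-1],"roll":0,"fingers":-0.14},
    {"slide":[0,0,-1],"roll":0,"fingers":-0.14},
    {"slide":[0,0,-1],"roll":0,"fingers":-0.14},
    {"slide":[0,0,-1],"roll":0,"fingers":-0.14},
    {"slide":[0,0,-1],"roll":0,"fingers":-0.14},
    {"slide":[0,0,0],"roll":0,"fingers":-0.14},
  ],
)

```text
t: 54.98
tool_pos: [0.6895, -0.1386, 0.0897]
orientation: [0.978, 1.348, -0.983]
force: [-0.7, 0.1, 0.0]
opening: 0.0401
```

Run:
```python
from h import *
p,s=phi();print(p,s['tool_pos'],s['opening'],s['force'],s['t'])
save('scene','scene6.png');save('wrist','w27.png')
```

```text
17.657578450597217 [ 0.68949499 -0.1386327   0.08972094] 0.04008201144591682 [-0.69006532  0.07363342  0.00883703] 54.975
```

View pics/scene6.png

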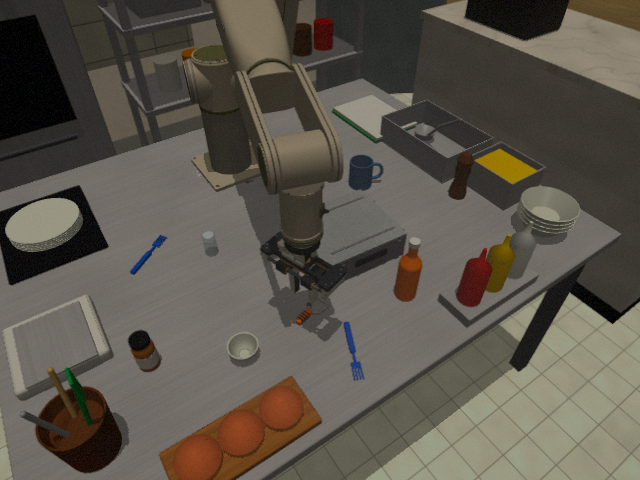

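View pics/w27.png

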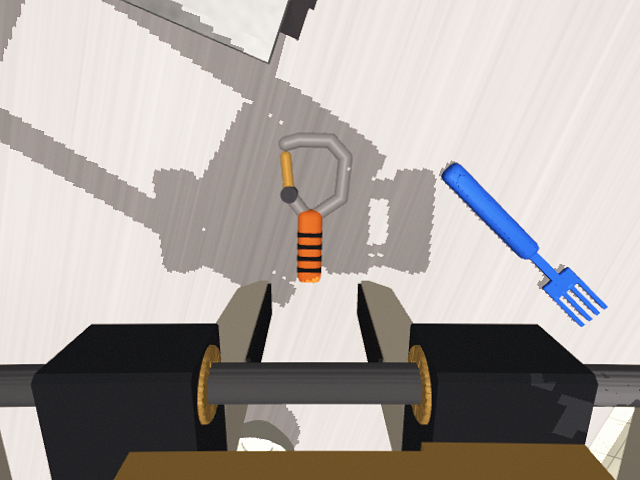

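The lid is shut and the hook is aligned with the tool, its grip at (310,246). I'll measure the grip.

Run:
```python
from h import *
im=robot.read_camera('wrist');cp=campose('wrist')
hsv=cv2.cvtColor(im,cv2.COLOR_RGB2HSV);m=((hsv[...,0]>4)&(hsv[...,0]<17)&(hsv[...,1]>180)&(hsv[...,2]>90)).astype(np.uint8)
m[330:]=0
ys,xs=np.nonzero(m);print(xs.min(),xs.max(),ys.min(),ys.max())
P=pix2w('wrist',np.c_[xs,ys],np.full(len(xs),.012),cp)[:,:2]
r=cv2.minAreaRect((P*1000).astype(np.float32));print(r)
print(pix2w('wrist',[(310,212),(310,281)],.013,cp).round(4))
```

```text
296 319 207 279
((689.55322265625, -140.19168090820312), (15.157785415649414, 50.70466232299805), 16.696697235107422)
[[ 0.6847 -0.1184  0.013 ]
 [ 0.6994 -0.1649  0.013 ]]
```

Call:
play_rows(
  plan=[
    {"slide":[0.04,-0.08,-1],"roll":0,"fingers":-0.14},
    {"slide":[0,0,-1],"roll":0,"fingers":-0.14},
    {"slide":[0,0,-0.84],"roll":0,"fingers":-0.14},
    {"slide":[0,0,0],"roll":0,"fingers":-0.14},
    {"slide":[0,0,0],"roll":0,"fingers":-0.14},
    {"slide":[0,0,0],"roll":0,"fingers":-1},
    {"slide":[0,0,0],"roll":0,"fingers":-1},
    {"slide":[0,0,0],"roll":0,"fingers":-1},
    {"slide":[0,0,0],"roll":0,"fingers":-1},
  ],
  squeeze=50,
)

```text
t: 56.25
tool_pos: [0.6946, -0.1422, 0.0104]
orientation: [0.98, 1.338, -0.979]
force: [1.5, -1.4, 2.3]
opening: 0.0154
```

Call:
play_rows(
  plan=[
    {"slide":[0,0,0.5],"roll":0,"fingers":-1},
    {"slide":[0,0,1],"roll":0,"fingers":-1},
    {"slide":[0,0,1],"roll":0,"fingers":-1},
    {"slide":[0,0,0],"roll":0,"fingers":-1},
  ],
)

```text
t: 56.75
tool_pos: [0.6966, -0.1427, 0.0893]
orientation: [0.98, 1.333, -0.976]
force: [1.2, -1.1, -0.3]
opening: 0.0152
```

Run:
```python
from h import *
p,s=phi();print(p,s['tool_pos'],s['opening'],s['force'],s['t'])
save('wrist','w28.png')
```

```text
17.658796491724075 [ 0.69664388 -0.14268373  0.08929151] 0.015151426021686367 [ 1.2378741  -1.05463474 -0.28064145] 56.75
```

View pics/w28.png

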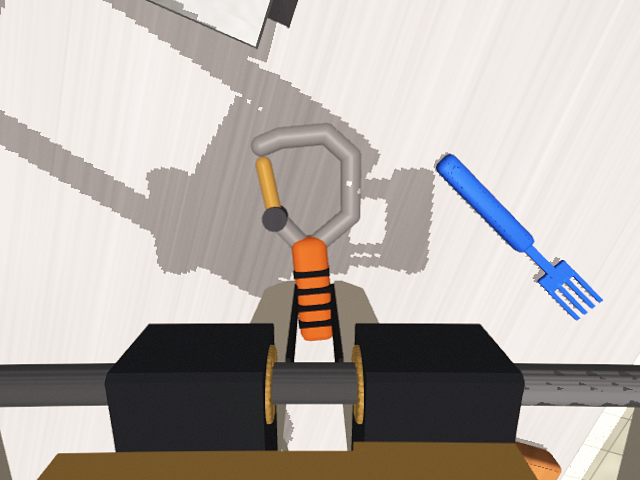

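The hook is held, but the tool reads about 6–10 mm off the commanded pose. I'll let it settle and read it again.

Call:
play_rows(
  plan=[
    {"slide":[0,0,1],"roll":0,"fingers":-1},
    {"slide":[0,0,0],"roll":0,"fingers":-1},
    {"slide":[0,0,0],"roll":0,"fingers":-1},
  ],
)

```text
t: 57.18
tool_pos: [0.6934, -0.1418, 0.1128]
orientation: [0.979, 1.341, -0.98]
force: [-1.5, 0.2, -1.0]
opening: 0.0152
```

Run:
```python
from h import *
p,s=phi();print(p,s['tool_pos'],s['opening'],s['force'],s['t'],s['q'],s['dq'].round(3));print(cv2.Rodrigues(s['orientation'])[0].round(3))
save('wrist','w29.png');save('scene','scene7.png',(200,180,440,360),3)
```

```text
17.65160553814978 [ 0.69337597 -0.14184404  0.11280744] 0.015245138826299567 [-1.54716469  0.24734216 -1.02587227] 57.175 [-2.74198074e-01  4.83883913e-01  1.25733146e+00  1.01963146e-05
  1.40241223e+00 -5.82277473e-01] [-0.     0.009  0.01  -0.002  0.005  0.002]
[[-0.002  0.953  0.303]
 [ 0.001  0.303 -0.953]
 [-1.    -0.002 -0.001]]
```

View pics/w29.png

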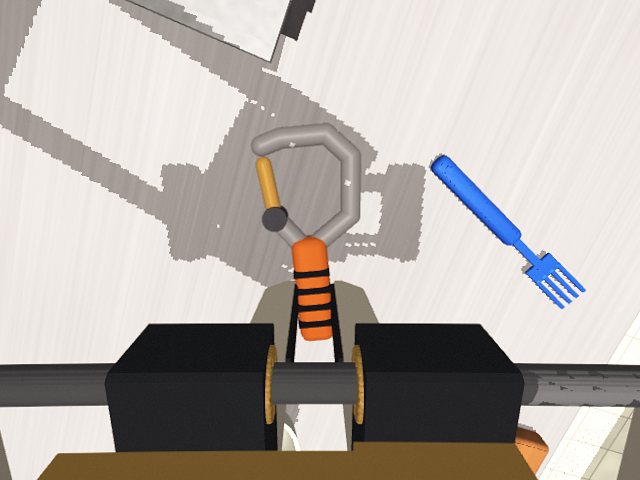

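View pics/scene7.png

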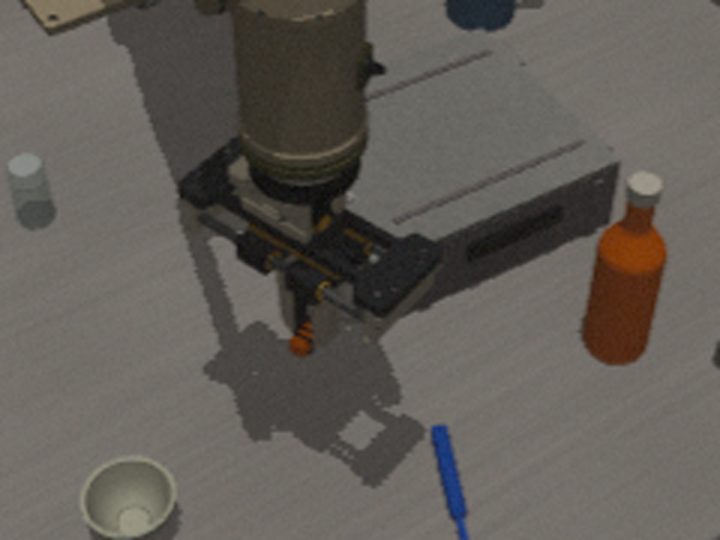

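The tool is upright once settled, but it was still sinking when the fingers closed, so they hold only the top of the grip and the hook sits skewed. I'll set it down, open, settle lower and grip it again.

Call:
play_rows(
  plan=[
    {"slide":[0,0,-1],"roll":0,"fingers":-1},
    {"slide":[0,0,-1],"roll":0,"fingers":-1},
    {"slide":[0,0,-0.9],"roll":0,"fingers":-1},
    {"slide":[0,0,-0.4],"roll":0,"fingers":-1},
    {"slide":[0,0,0],"roll":0,"fingers":-1},
    {"slide":[0,0,0],"roll":0,"fingers":-1},
    {"slide":[0,0,0],"roll":0,"fingers":-0.3},
    {"slide":[0,0,0],"roll":0,"fingers":-0.3},
    {"slide":[0,0,0],"roll":0,"fingers":-0.3},
  ],
)

```text
t: 58.4
tool_pos: [0.6945, -0.1422, 0.0165]
orientation: [0.979, 1.338, -0.979]
force: [-0.6, -0.1, 0.1]
opening: 0.0321
```

Run:
```python
from h import *
p,s=phi();print(p,s['tool_pos'],s['opening'],s['force'],s['t'])
save('wrist','w30.png')
```

```text
17.64897998742232 [ 0.69451472 -0.14217645  0.01652282] 0.03207616695904333 [-0.5916153  -0.06047518  0.08941027] 58.4
```

View pics/w30.png

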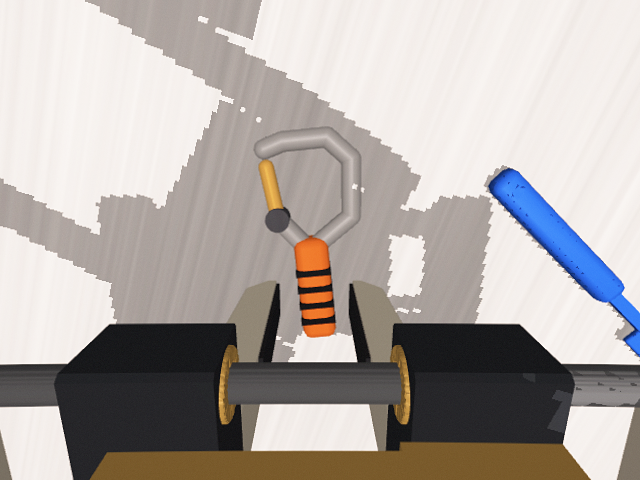

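Call:
play_rows(
  plan=[
    {"slide":[0,0,0],"roll":0,"fingers":-0.3},
    {"slide":[0,0,0],"roll":0,"fingers":-0.3},
  ],
)

```text
t: 58.7
tool_pos: [0.6941, -0.1421, 0.0158]
orientation: [0.979, 1.339, -0.979]
force: [-1.1, 0.8, 0.3]
opening: 0.0323
```

```bash
cat >> h.py <<'E'
def gripfit(z=.012,ymax=345):
    im=robot.read_camera('wrist');cp=campose('wrist')
    hsv=cv2.cvtColor(im,cv2.COLOR_RGB2HSV);m=((hsv[...,0]>4)&(hsv[...,0]<17)&(hsv[...,1]>180)&(hsv[...,2]>90)).astype(np.uint8)
    m[ymax:]=0;m[:,:150]=0;m[:,480:]=0
    ys,xs=np.nonzero(m)
    P=pix2w('wrist',np.c_[xs,ys],np.full(len(xs),z),cp)[:,:2]
    return cv2.minAreaRect((P*1000).astype(np.float32)),im
E
python3 - <<'E'
from h import *
p,s=phi();print(p,s['tool_pos'],s['opening'],s['force'],s['t'])
print(gripfit()[0])
E
```

```text
17.649440350254384 [ 0.69408501 -0.14206866  0.01578181] 0.03230455992180829 [-1.06984568  0.79002344  0.32145831] 58.7
((694.6450805664062, -138.48451232910156), (15.481266021728516, 51.29731369018555), 23.358779907226562)
```

Call:
play_rows(
  plan=[
    {"slide":[0,0.12,0],"roll":0.7,"fingers":-0.3},
    {"slide":[0,0,-0.4],"roll":0,"fingers":-0.3},
    {"slide":[0,0,0],"roll":0,"fingers":-0.3},
    {"slide":[0,0,0],"roll":0,"fingers":-0.3},
    {"slide":[0,0,0],"roll":0,"fingers":-0.3},
  ],
)

```text
t: 59.38
tool_pos: [0.6943, -0.1386, 0.004]
orientation: [0.906, 1.374, -0.906]
force: [0.4, 0.0, 0.8]
opening: 0.0324
```

Run:
```python
from h import *
p,s=phi();print(p,s['tool_pos'],s['opening'],s['force'],s['t'])
print(gripfit()[0])
```

```text
23.213942967037077 [ 0.69430816 -0.13862195  0.0040472 ] 0.032447276493776926 [0.44379465 0.04039455 0.75886252] 59.375
((692.6522827148438, -133.81317138671875), (15.492791175842285, 42.249263763427734), 23.266647338867188)
```

Tool z is 4 mm, centred and aligned. Closing.

Call:
play_rows(
  plan=[
    {"slide":[0,0,0],"roll":0,"fingers":-1},
    {"slide":[0,0,0],"roll":0,"fingers":-1},
    {"slide":[0,0,0],"roll":0,"fingers":-1},
    {"slide":[0,0,0],"roll":0,"fingers":-1},
    {"slide":[0,0,0.5],"roll":0,"fingers":-1},
    {"slide":[0,0,1],"roll":0,"fingers":-1},
    {"slide":[0,0,1],"roll":0,"fingers":-1},
    {"slide":[0,0,1],"roll":0,"fingers":-1},
    {"slide":[0,0,0],"roll":0,"fingers":-1},
    {"slide":[0,0,0],"roll":0,"fingers":-1},
  ],
  squeeze=50,
)

```text
t: 60.68
tool_pos: [0.6937, -0.1383, 0.108]
orientation: [0.905, 1.375, -0.906]
force: [-0.2, -0.2, -2.3]
opening: 0.0153
```

Run:
```python
from h import *
p,s=phi();print(p,s['tool_pos'],s['opening'],s['force'],s['t'])
save('wrist','w31.png')
```

```text
23.254060289408596 [ 0.69365442 -0.13831558  0.10795023] 0.015319798068110388 [-0.15167213 -0.21446704 -2.27034347] 60.675
```

View pics/w31.png

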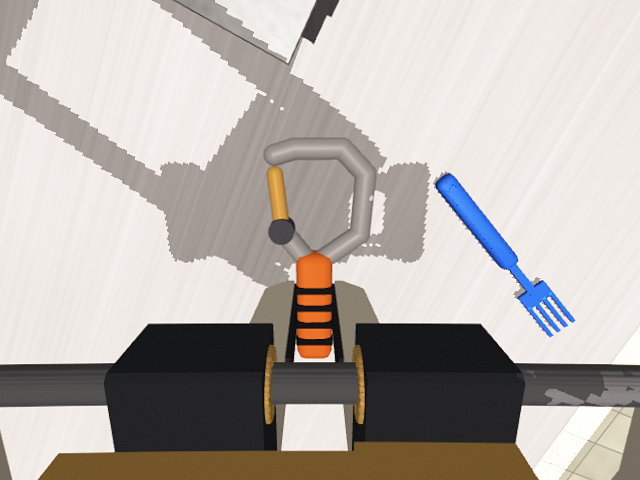

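The hook now sits straight in the grip. I'll turn it about 117° clockwise to point along the case's +x and carry it to the -y side of the eye.

Call:
play_rows(
  plan=[
    {"slide":[-0.53,0.13,1],"roll":-0.98,"fingers":-1},
    {"slide":[-0.53,0.13,1],"roll":-0.98,"fingers":-1},
    {"slide":[-0.53,0.13,1],"roll":-0.98,"fingers":-1},
    {"slide":[-0.53,0.13,0],"roll":-0.98,"fingers":-1},
    {"slide":[-0.53,0.13,0],"roll":-0.98,"fingers":-1},
    {"slide":[-0.53,0.13,0],"roll":-0.98,"fingers":-1},
    {"slide":[-0.53,0.13,0],"roll":-0.98,"fingers":-1},
    {"slide":[-0.53,0.13,0],"roll":-0.98,"fingers":-1},
    {"slide":[-0.53,0.13,0],"roll":-0.98,"fingers":-1},
    {"slide":[-0.53,0.13,0],"roll":-0.98,"fingers":-1},
    {"slide":[-0.53,0.13,0],"roll":-0.98,"fingers":-1},
    {"slide":[-0.53,0.13,0],"roll":-0.98,"fingers":-1},
    {"slide":[-0.53,0.13,0],"roll":-0.98,"fingers":-1},
    {"slide":[-0.53,0.13,0],"roll":-0.98,"fingers":-1},
    {"slide":[-0.53,0.13,0],"roll":-0.98,"fingers":-1},
    {"slide":[0,0,0],"roll":0,"fingers":-1},
    {"slide":[0,0,0],"roll":0,"fingers":-1},
  ],
)

```text
t: 62.85
tool_pos: [0.4556, -0.08, 0.1981]
orientation: [-2.183, 0.08, 2.185]
force: [0.7, 1.1, -0.8]
opening: 0.0156
```

Run:
```python
from h import *
p,s=phi();print(p,s['tool_pos'],s['opening'],s['force'],s['t'],s['q'])
save('wrist','w32.png')
save('top','top3.png',(200,180,420,345),3.6)
```

```text
-94.19181113663093 [ 0.45560462 -0.07996183  0.19806476] 0.015555123355802941 [ 0.73038067  1.06840301 -0.81799235] 62.85 [-2.84671551e-01 -2.39235706e-01  1.88187758e+00  2.48089809e-05
  1.49991375e+00  1.35928381e+00]
```

View pics/w32.png

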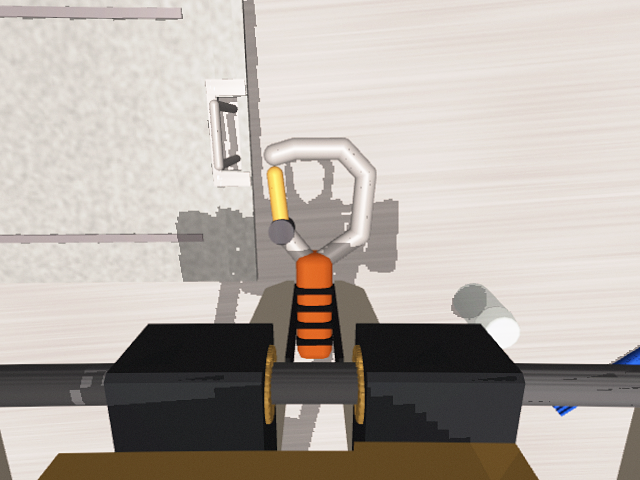

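View pics/top3.png

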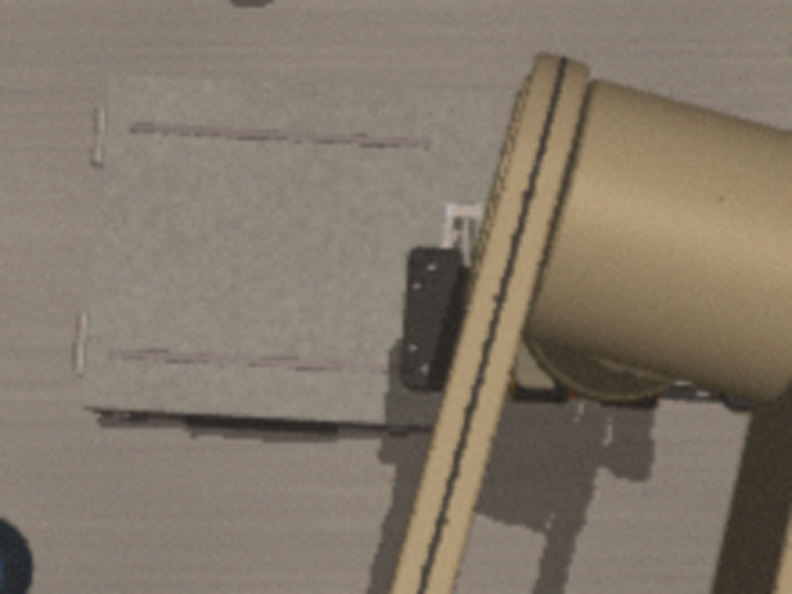

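The wrist view shows the eye at (220,135) with both legs clear, ahead and left of the hook. The gate at (276,195) is on the eye's side, as it should be. I'll enlarge and measure.

Run:
```python
from h import *
im=robot.read_camera('wrist')[:,:,::-1]
cv2.imwrite('pics/w32c.png',cv2.resize(im[70:200,180:300],None,fx=4.6,fy=4.6,interpolation=cv2.INTER_CUBIC))
```

```text
(no output)
```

View pics/w32c.png

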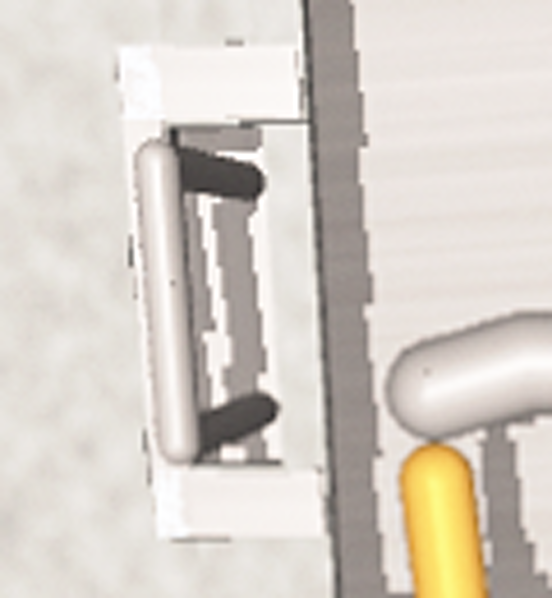

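Run:
```python
from h import *
cp=campose('wrist')
E_=pix2w('wrist',[(214.1,104.3),(219.1,166.7)],.118,cp);print('far,near',E_.round(4),np.linalg.norm(E_[0]-E_[1]),np.degrees(np.arctan2(*(E_[0]-E_[1])[[1,0]])))
p,s=phi();tp=s['tool_pos'];ps=np.radians(p+90)
u=np.array([np.cos(ps),np.sin(ps),0]);v=np.array([-u[1],u[0],0])
g=tp+[0,0,.003]
for n,(x,y,z) in dict(nose=(67,16.5,0),hinge=(35,14,0),front=(69.5,0,0),bar=(50,-22,0),gripfront=(25,0,7)).items():
    print(n,w2pix('wrist',g+x/1e3*u+y/1e3*v+[0,0,z/1e3],cp).round(1))
near=E_[1].copy()
d=near-tp;print('leg in hook frame',d@u,d@v, 'u',u.round(4),'v',v.round(4))
```

```text
far,near [[ 0.5504 -0.0272  0.118 ]
 [ 0.5137 -0.0248  0.118 ]] 0.036793780415139615 -3.7388763662187787
nose [[273.9 154.5]]
hinge [[281.8 229.9]]
front [[314.1 148.3]]
bar [[366.1 195.6]]
gripfront [[314.1 256.9]]
leg in hook frame 0.0535473695970607 0.05943503173873114 u [ 0.9972 -0.0745  0.    ] v [0.0745 0.9972 0.    ]
```

The projected hook model matches the picture within a pixel or two, and leg_near lies at (53.5, 59.4) mm in the hook's frame. I'll descend to clipping height.

Call:
play_rows(
  plan=[
    {"slide":[-0.04,0,-1],"roll":0,"fingers":-1},
    {"slide":[0,0,-1],"roll":0,"fingers":-1},
    {"slide":[0,0,-1],"roll":0,"fingers":-1},
    {"slide":[0,0,-0.45],"roll":0,"fingers":-1},
    {"slide":[0,0,0],"roll":0,"fingers":-1},
    {"slide":[0,0,0],"roll":0,"fingers":-1},
  ],
)

```text
t: 63.75
tool_pos: [0.4554, -0.0802, 0.0966]
orientation: [-2.185, 0.083, 2.181]
force: [0.8, 0.1, -1.0]
opening: 0.0151
```

Run:
```python
from h import *
p,s=phi();tp=s['tool_pos'];print(p,tp,s['opening'],s['force'],s['t'])
ps=np.radians(p+90);u=np.array([np.cos(ps),np.sin(ps),0]);v=np.array([-u[1],u[0],0])
d=np.array([.5137,-.0248,.1])-tp;print(d@u,d@v)
save('wrist','w33.png');save('scene','scene8.png',(230,160,390,280),5)
```

```text
-94.33667287046872 [ 0.45539872 -0.08023686  0.0966359 ] 0.015139952323311834 [ 0.82710381  0.13241317 -0.98657633] 63.75
0.05394238953141276 0.05968670671657967
```

View pics/w33.png

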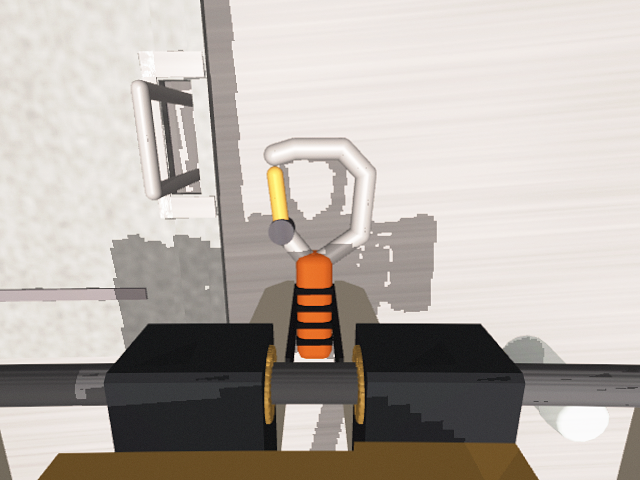

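View pics/scene8.png

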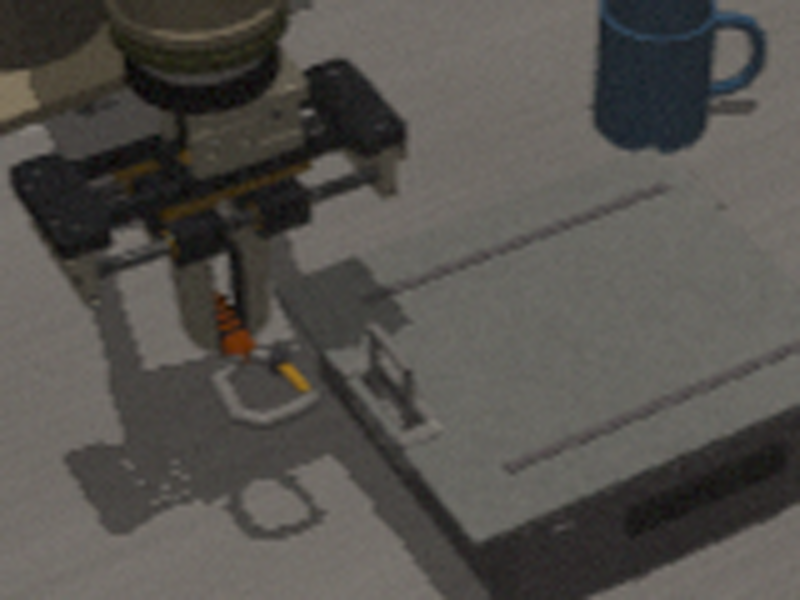

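Run:
```python
from h import *
im=robot.read_camera('wrist')[:,:,::-1]
cv2.imwrite('pics/w33c.png',cv2.resize(im[65:225,120:290],None,fx=3.5,fy=3.5,interpolation=cv2.INTER_CUBIC))
cp=campose('wrist')
print(pix2w('wrist',[(141,89),(153.5,190)],.118,cp).round(4))
# predicted pixels of near leg axis for estimate
print(w2pix('wrist',[[.5137,-.0248,z] for z in(.118,.1,.0815)],cp).round(1), w2pix('wrist',[[.5504,-.0272,z] for z in(.118,.1,.0815)],cp).round(1))
```

```text
[[ 0.5498 -0.0274  0.118 ]
 [ 0.5149 -0.0248  0.118 ]]
[[154.1 193.3]
 [171.2 186.1]
 [185.3 180.3]] [[140.1  87.3]
 [160.1  91.8]
 [176.3  95.6]]
```

View pics/w33c.png

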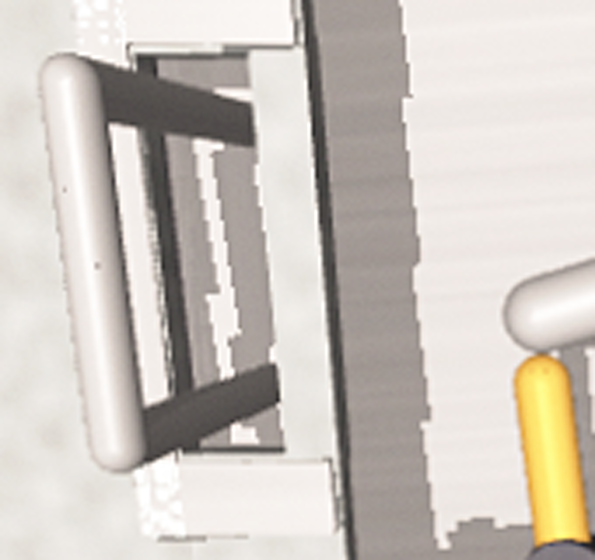

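Leg measurements from two heights agree within about 1 mm. Now I push the hook along its +y onto the near leg.

Call:
play_rows(
  plan=[
    {"slide":[0.03,0.4,0],"roll":0,"fingers":-1},
    {"slide":[0.03,0.4,0],"roll":0,"fingers":-1},
    {"slide":[0.03,0.4,0],"roll":0,"fingers":-1},
    {"slide":[0.02,0.23,0],"roll":0,"fingers":-1},
    {"slide":[0.02,0.23,0],"roll":0,"fingers":-1},
    {"slide":[0,0,0],"roll":0,"fingers":-1},
  ],
)

```text
t: 64.65
tool_pos: [0.4581, -0.0298, 0.0953]
orientation: [-2.183, 0.082, 2.184]
force: [-4.0, -1.6, -0.1]
opening: 0.0156
```

Run:
```python
from h import *
p,s=phi();tp=s['tool_pos'];print(p,tp,s['opening'],s['force'],s['t'])
ps=np.radians(p+90);u=np.array([np.cos(ps),np.sin(ps),0]);v=np.array([-u[1],u[0],0])
d=np.array([.514,-.0248,.1])-tp;print(d@u,d@v)
save('wrist','w34.png',(150,60,420,260),2.9)
```

```text
-94.31022721746464 [ 0.45812008 -0.02983377  0.09526587] 0.015600181928158362 [-3.95934396 -1.61434277 -0.06470105] 64.65
0.05534355141504093 0.009219282749398719
```

View pics/w34.png

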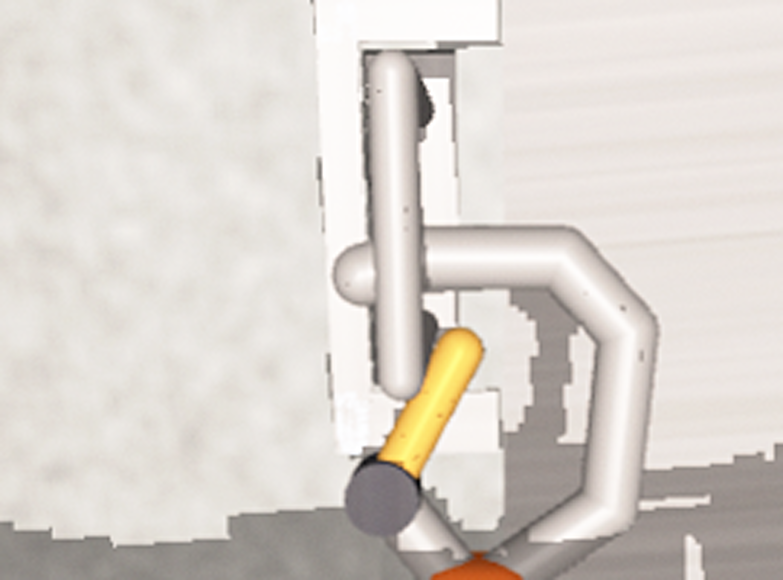

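The leg is in the mouth and is swinging the gate in. The front bar lies between the legs. Continuing.

Call:
play_rows(
  plan=[
    {"slide":[0.02,0.23,0],"roll":0,"fingers":-1},
    {"slide":[0.02,0.23,0],"roll":0,"fingers":-1},
    {"slide":[0.02,0.23,0],"roll":0,"fingers":-1},
    {"slide":[0,0,0],"roll":0,"fingers":-1},
    {"slide":[0,0,0],"roll":0,"fingers":-1},
  ],
)

```text
t: 65.32
tool_pos: [0.4603, -0.0092, 0.0954]
orientation: [-2.183, 0.082, 2.182]
force: [0.0, -0.9, -1.3]
opening: 0.0153
```

Run:
```python
from h import *
p,s=phi();tp=s['tool_pos'];print(p,tp,s['opening'],s['force'],s['t'])
ps=np.radians(p+90);u=np.array([np.cos(ps),np.sin(ps),0]);v=np.array([-u[1],u[0],0])
d=np.array([.514,-.0248,.1])-tp;print(d@u,d@v)
save('wrist','w35.png',(150,60,420,260),2.9)
```

```text
-94.32021208655614 [ 0.46032022 -0.00924831  0.09543284] 0.015316262281910015 [ 0.02136665 -0.92194907 -1.28973353] 65.325
0.054698774764659876 -0.01146377792571288
```

View pics/w35.png

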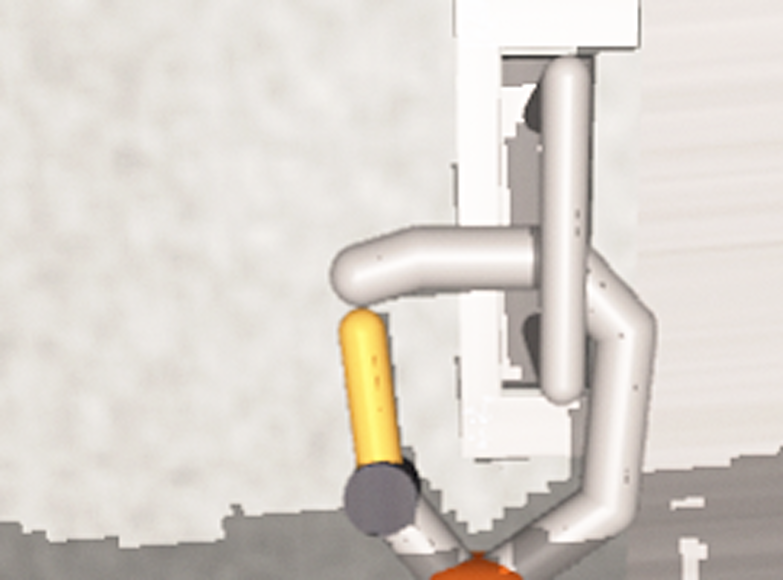

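The hook is clipped: the leg is inside against the far bar, and the gate has sprung shut behind it at (370,390). I'll lower it onto the lid and release.

Call:
play_rows(
  plan=[
    {"slide":[0,-0.08,-0.15],"roll":0,"fingers":-1},
    {"slide":[0,0,-0.15],"roll":0,"fingers":-1},
    {"slide":[0,0,0],"roll":0,"fingers":-1},
    {"slide":[0,0,0],"roll":0,"fingers":-1},
  ],
)

```text
t: 65.88
tool_pos: [0.46, -0.0119, 0.0862]
orientation: [-2.182, 0.083, 2.183]
force: [-0.5, 0.3, -1.5]
opening: 0.0153
```

Run:
```python
from h import *
p,s=phi();tp=s['tool_pos'];print(p,tp,s['opening'],s['force'],s['t'])
save('wrist','w36.png');save('scene','scene9.png',(230,160,390,280),5)
```

```text
-94.35522457431523 [ 0.4600119  -0.01188375  0.08622695] 0.015300056782003305 [-0.5009851   0.30143652 -1.46022208] 65.875
```

View pics/scene9.png

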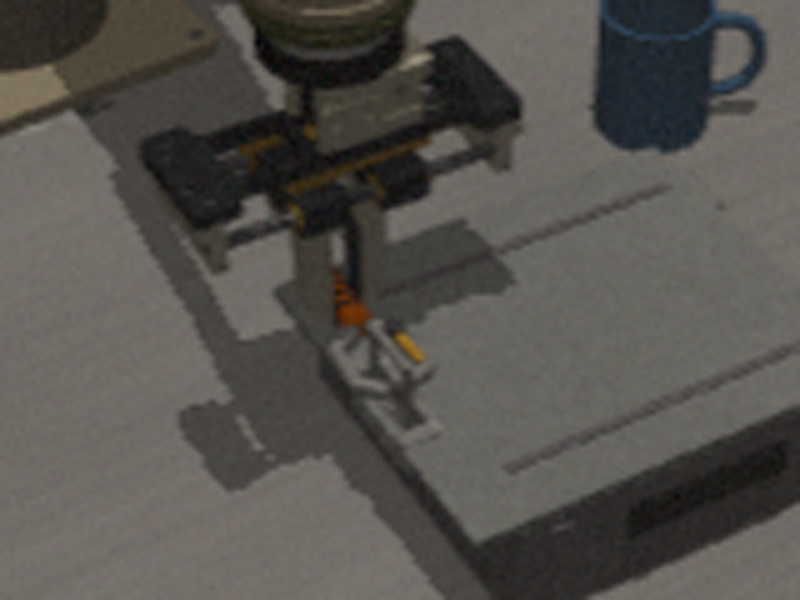

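Call:
play_rows(
  plan=[
    {"slide":[0,0,0],"roll":0,"fingers":-0.5},
    {"slide":[0,0,0],"roll":0,"fingers":-0.2},
    {"slide":[0,0,0],"roll":0,"fingers":-0.2},
    {"slide":[0,0,0],"roll":0,"fingers":-0.2},
    {"slide":[0,0,0.5],"roll":0,"fingers":-0.2},
    {"slide":[0,0,1],"roll":0,"fingers":-0.2},
    {"slide":[0,0,1],"roll":0,"fingers":-0.2},
    {"slide":[0,0,1],"roll":0,"fingers":-0.2},
    {"slide":[0,0,0],"roll":0,"fingers":-0.2},
    {"slide":[0,0,0],"roll":0,"fingers":-0.2},
  ],
)

```text
t: 67.22
tool_pos: [0.46, -0.0118, 0.1911]
orientation: [-2.183, 0.083, 2.183]
force: [0.1, -0.5, -0.3]
opening: 0.0372
```

Run:
```python
from h import *
p,s=phi();tp=s['tool_pos'];print(p,tp,s['opening'],s['force'],s['t'])
cp=campose('wrist')
save('wrist','w37.png');save('scene','scene10.png')
```

```text
-94.34872835312855 [ 0.45997748 -0.01184116  0.19113324] 0.03718837631666846 [ 0.0961099  -0.45262892 -0.31295966] 67.225
```

View pics/w37.png

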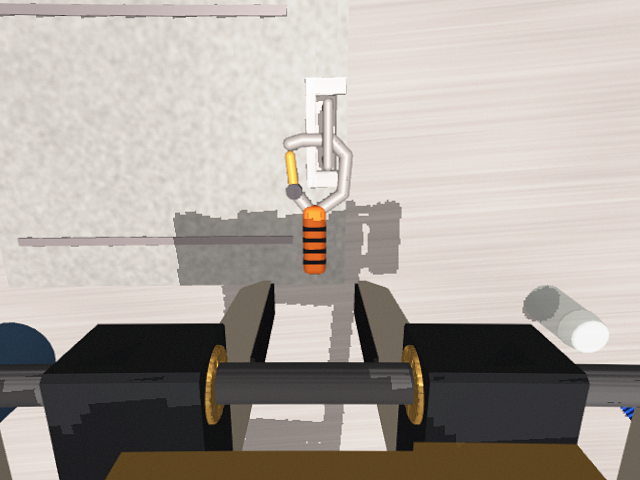

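View pics/scene10.png

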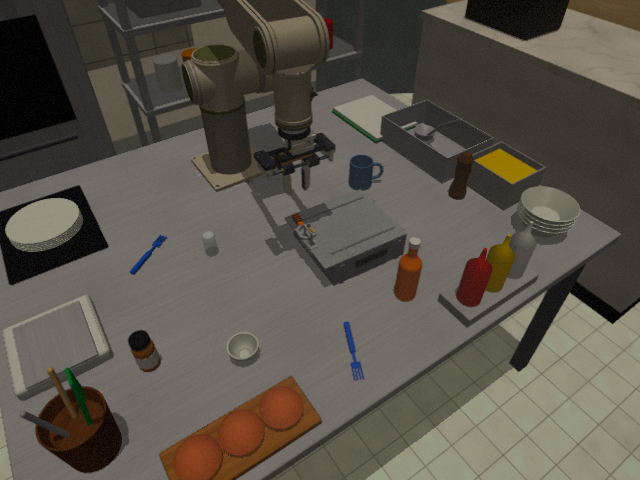

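Run:
```python
from h import *
save('wrist','w38.png',(250,60,400,290),2.6)
```

```text
(no output)
```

View pics/w38.png

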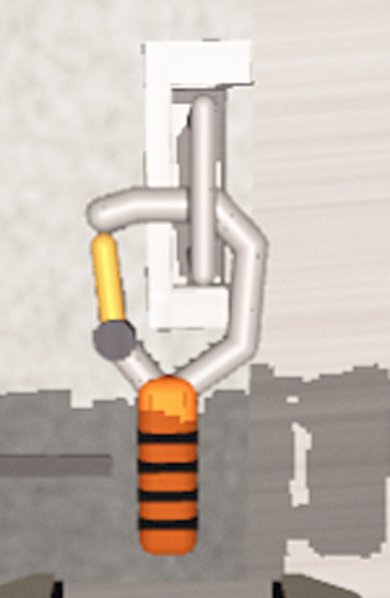

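The crop shows the hook lying flat on the lid with the near leg inside it. The gate is closed against the nose at (105,240), and the gripper is clear. Handing in.

Run:
```python
from plant import robot
print(robot.close_job())
```

```text
the job is handed in; nothing more can be done
None
```

The case is packed, shut and clipped, and I handed the job in at about 67 s of the 208 s allowed; `close_job` reports no verdict.

- **Cutlery:** all seven pieces on the counter went into the inserts of their colour: three knives in red, two forks in yellow and two spoons in blue. The last wrist picture before shutting the lid showed them all inside the walls. One spoon rests across the other; I judged the height limit (46 mm) met by eye and did not measure it.
- **Lid:** I pushed it past upright and it sank shut; the pictures afterwards show it level. I did not measure its angle.
- **Hook:** it is clipped onto the near leg. After release the pictures show it lying on the lid with the leg inside and the gate closed against the nose. The gripper was about 100 mm above it with no force reading beyond noise.
- **Other things:** the last scene picture shows the ramekin, salt shaker, spice jar, sauce bottle, mill, mug and both all-blue forks standing where they were, judged by eye.

**What went wrong on the way:** two grasps closed too high. The first knife tipped onto its edge and was then gripped lower. The hook sat skewed, so I set it down and gripped it again. One spoon was knocked about 24 mm aside during the run, so I took it from its new place.

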